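Top up the spring-fed carton tray on a jewellery stall

TASK

Top up the carton tray: pull its sprung follower back until the catch holds it, and stand the spare carton upright in the track, in the gap between the two cartons already there and the follower. Then twist the catch knob counter-clockwise to its stop and let it spring back, so that the follower closes and presses the three cartons together against the front stop. Leave the other things on the table where they are.

Things in the scene. Friction and masses are not known exactly. Their poses are not given: they have to be found in the camera images.
- tray: Spring-fed carton tray, fixed: dark steel base, top (track floor) 6 mm above the table. Origin on the table under the track's middle line; x along the track to the front stop (inner face x=+110, top 66 mm above table), catch knob on the -y side. Two low aluminium rails 58 mm apart, flaring at their tops (20 mm above table) to y=+-38; open above, rear end x=-128 mm.
- loading_place (a point): Point on the track floor on its middle line, at tray x=+12 mm: middle of the gap while the catch holds the follower. The gap is then 68 mm long, from the two cartons' rear face (x=+46) to the follower plate (x=-22 mm). Axes as the tray's.
- follower (a joint): Follower travel in m: 0 = plate at the front stop, grows as it is pulled back (to tray -x). Starts at 0.064 against two cartons. Pulled past about 0.135 the catch snaps in, then holds it at about 0.132; hard stop 0.142. Spring pushes forward 3.3 N (start) to 4.6 N (back), damper 35 N per m/s; passing the catch adds about 3 N. Plate 50 mm wide, top 51 mm above table.
- follower_grip (a point): Point on the follower's upright round wooden grip, 72 mm above the table, 70 mm behind the plate's front face: grip 20 mm across, 48 to 92 mm above the table. Axes as the tray's; moves with the follower. A steel tongue (36 to 44 mm above table) sticks out sideways 20 mm behind the grip, to tray -y; the catch holds it.
- catch_knob (a joint): Angle of the catch knob in rad: 0 at rest, grows counter-clockwise seen from above, hard stop 0.7. A spring returns it to 0 (0.04 N m at rest, 0.1 at the stop); about 0.14 N m turns it while it holds the follower, which is let go at about 0.3. It swings aside by itself as the follower is pulled past.
- knob_grip (a point): Centre of the catch knob's black bar grip, on its vertical axis, 62 mm above the table, at tray x=-58, y=-92 mm. Bar 50 mm long (its x, along the tray's x at rest), 12 mm wide, 24 mm tall (50 to 74 mm above table). Axes turn with the knob.
- carton_center (a point): Centre of the spare white card carton with a grey band, standing upright on the table: 32 mm (its x) by 50 mm (its y) by 70 mm tall (z), about 70 g; best held by the 50 mm width, a little above its centre. In the track its 50 mm width goes across the track and its 32 mm thickness along it, either way round.
- row_front_center (a point): Centre of the same kind of carton, already in the track against the front stop. Loose.
- row_rear_center (a point): Centre of the same kind of carton, already in the track behind the first one and touching the follower. Loose.
- ring_box: Bystander, not part of the job: dark wooden ring box 48 x 48 x 40 mm. Origin under its centre.
- tin: Bystander, not part of the job: small round tin 54 mm across, 50 mm tall. Origin under its centre.
- tape: Bystander, not part of the job: white tape ring 90 mm across, 25 mm tall, lying flat. Origin under its centre.
- screwdriver: Bystander, not part of the job: screwdriver lying on the table. Origin under its centre.
- dish: Bystander, not part of the job: white bowl 100 mm across, 25 mm tall. Origin under its centre.
- price_block: Bystander, not part of the job: light wooden block 35 x 60 x 50 mm. Origin under its centre.
Mind the look-alikes: they are no part of the job. What is shaped like the part that bears carton_center but blue is not meant.

How it is judged:
By the outcome, as a careful person would: the job done as asked, in the order asked, and still so for the second after the job is handed in, with the robot touching nothing.
It also fails if it takes over 64 s, if anything falls off the work surface, if the arm or the gripper's body presses on something with over 40 N, if the wrist force passes 120 N, or if a joint passes its speed limit or range.

ROBOT

A 6-joint arm with a two-finger parallel gripper is mounted at the origin on the work surface. World frame = base frame: x ahead of the robot, y to its left, z up, the work surface at z = 0. Lengths are in m, angles in rad, forces in N, time in s.
With the tool pointing down it reaches from about 0.375 to 0.975 m from the base axis. Payload 3.8 kg.
Tool frame: the origin (TCP) lies midway between the tips of the shut fingers; the grasp point (between the pads) lies 19 mm behind it; x points along the fingers, y is the direction in which the jaws open and shut, and the axes are right-handed (so a half turn about x gives the same grasp; the last joint's range is limited). The gripper opens to 85 mm and grips with 20 to 120 N. Pads are 22 mm wide; open, the fingers measure 114 mm over their backs; the gripper's body (76 mm by 85 mm) begins 54 mm behind the grasp point. The pads swing forward as they close: fully open they stand 13 mm farther back than shut.
Start: joints at [1.112, 0.264, 1.604, -0, 1.274, -0.037], TCP at [0.276, 0.616, 0.201] pointing down, gripper open.
Joint ranges: [-2.63, 2.63], [-0.94, 2.18], [0.31, 2.57], [-1.31, 4.45], [0, 2.66], [-2.55, 2.55]. Speed limits (rad/s): [2.57, 2.57, 3.14, 3.14, 3.14, 3.14].

INTERFACE

Orientations are given as a 3x3 rotation matrix whose columns are the frame's x, y, z axes.
In Python, from station import telemetry, snapshot, manip, look_for, pinpoint gives the robot as it stands.
- The arm moves only by the shell command python3 -m jog 'ROWS'. ROWS is JSON, a list of rows, each an object of numbers: "x", "y", "z": the shift along the tool's x, y, z normalised to -1 to 1, where 1 is 30 mm; "rx", "ry", "rz": the turn, a rotation vector about the tool's x, y, z normalised to -1 to 1, where 1 is 6 degrees; "grip": the gripper's target within -1 to 1 (fully open at 1, half-way at 0, shut at -1). A call has 1 to 10 rows; each row shifts and turns the pose as measured when the row begins, along the tool's axes as they then stand; what a row does not reach is not made up. A row lasts 1/12 s, in which the tool goes at most 41.7 mm and 7.16 degrees, less where a joint would pass 70% of its speed; a pose out of reach is approached as far as the arm can. A call with a number of a shift or a turn outside -1 to 1 is refused whole. A call with a gripper value outside its range is refused whole. The fingers move at their own pace and stop on an object; the grip force is fixed at half the most. Time passes only in rows, so rows that do not move let the fingers close. It gives the time, the measured TCP pose, the force and the opening at its end, in the units of the state.
- telemetry.sense(): the state, without advancing time (a new reading comes with each control period).
- snapshot(name): name is "scene" or "side" or "wrist"; returns a dict with "frame" (420x560x3 uint8, red, green, blue), "fx", "fy", "cx", "cy" (pixels), "pose" (4x4, takes a point from camera to world coordinates). Camera axes: x right, y down, z forward; pixel columns grow to the right and rows downward; lengths in m; the calibration is good to about 2 mm. The wrist camera is an equidistant fisheye: a pixel r from the principal point sees the ray r / f radians off the axis. A picture is of the moment at which its call begins. There is no depth.
- manip.hand_in(): hands the job in, once; it reports no verdict.
Trained networks look in a picture, given as the dict that the camera call returned (one of the last four; its "shot" number tells which), for a name from the list of things; names that differ only in an ending like _2 or _b are one class to them, and where a whole thing is asked for, a point or a joint stands for the part that bears it (a point fixed in the world has none). Each returns a list of dicts, best first, with "p" (0 to 1); they miss things now and then, are a little off and sometimes report something else, mostly with a low value. They report only what shows in the picture. A call takes as long as a camera call. They do not tell look-alikes from the thing itself.
- look_for(picture, thing): "position" ([x, y, z] in m, in world coordinates, good to about 4 mm: the middle of the surface that is visible of it).
- pinpoint(picture, thing): "position" ([x, y, z] in m, in world coordinates, good to about 4 mm: a listed point, or the origin of a listed thing).
The state is a dict: "t": time; "joints": joint angles; "dq": joint speeds; "tau": joint torques, N m; "position": TCP position; "tool_rot": TCP orientation; "contact_force": force on the tool from outside, world axes, zero at the start; "ft_torque": the same for the moment, N m; "finger_gap": finger opening in m.
Only numpy, scipy, OpenCV 4.12 (cv2) and the standard library are available. Lean on these libraries where they do the work, as an engineer would, in place of code of your own. Each camera call takes 0.05 s, during which the arm holds its last target. There are 200 camera calls.

## Working session

There is one attempt and no reset: what is moved stays moved. The work goes in short steps, Python scripts to look and compute and a shell command to move; the robot and the scene stay as the last step left them, time stands still between calls to the robot, and variables do not carry over. Pictures are saved under pics/ and viewed, about 8 in all and at most 12, crops included, and the job is handed in when it is done.

```bash
mkdir -p pics
cat > h.py <<'E'
from station import telemetry, snapshot, manip, look_for, pinpoint
import numpy as np, cv2
def save(p,n): cv2.imwrite('pics/'+n+'.png',p['frame'][:,:,::-1])
def proj(p,X):
    T=np.linalg.inv(p['pose']); c=T[:3,:3]@np.array(X)+T[:3,3]
    return p['fx']*c[0]/c[2]+p['cx'],p['fy']*c[1]/c[2]+p['cy']
def st():
    s=telemetry.sense(); print('t',round(s['t'],2),'pos',np.round(s['position'],4),'F',np.round(s['contact_force'],1),'gap',round(s['finger_gap'],4)); print(np.round(s['tool_rot'],3).tolist()); return s
E
python3 - <<'E'
from h import *
st()
a=snapshot('scene');b=snapshot('side')
cv2.imwrite('pics/a.png',cv2.resize(np.vstack([a['frame'],b['frame']])[:,:,::-1],(400*1,600)) ) if 0 else None
save(a,'scene0');save(b,'side0')
for n,p in(('scene',a),('side',b)):
  for t in ['tray','loading_place','follower_grip','knob_grip','carton_center','row_front_center','row_rear_center','dish','tape','tin','price_block','ring_box','screwdriver']:
    print(n,t,[(np.round(d['position'],3).tolist(),round(d['p'],2),[int(v) for v in proj(p,d['position'])]) for d in pinpoint(p,t)[:3]])
E
```

```text
t 0.0 pos [0.276  0.6151 0.1992] F [ 0.6  0.1 -0.3] gap 0.0853
[[-0.001, 0.409, 0.912], [-0.002, 0.912, -0.409], [-1.0, -0.002, -0.0]]
scene tray [([0.602, -0.136, 0.002], 0.71, [281, 258])]
scene loading_place [([0.614, -0.14, 0.007], 0.95, [283, 260]), ([0.582, -0.134, 0.077], 0.63, [276, 234]), ([0.5, 0.22, 0.001], 0.32, [335, 173])]
scene follower_grip [([0.58, -0.135, 0.075], 0.79, [275, 234])]
scene knob_grip [([0.55, -0.231, 0.06], 0.61, [239, 254])]
scene carton_center [([0.614, 0.172, 0.038], 0.92, [358, 190]), ([0.572, 0.046, 0.037], 0.77, [318, 206]), ([0.697, -0.133, 0.043], 0.31, [311, 267])]
scene row_front_center [([0.701, -0.134, 0.042], 0.97, [312, 268])]
scene row_rear_center [([0.666, -0.133, 0.039], 0.8, [301, 261])]
scene dish [([0.739, 0.263, 0.003], 0.6, [410, 203])]
scene tape [([0.451, -0.396, -0.003], 0.82, [163, 288])]
scene tin [([0.567, 0.326, 0.0], 0.68, [374, 167])]
scene price_block [([0.687, -0.371, -0.0], 0.93, [238, 339])]
scene ring_box [([0.497, 0.22, 0.006], 0.72, [334, 172])]
scene screwdriver [([0.554, -0.42, 0.005], 0.75, [183, 317])]
side tra
[... 291 characters left out ...]
, 0.063], 0.83, [293, 179])]
side carton_center [([0.569, 0.049, 0.039], 0.97, [286, 248]), ([0.616, 0.172, 0.033], 0.64, [263, 287])]
side row_front_center [([0.701, -0.136, 0.042], 0.77, [235, 204])]
side row_rear_center [([0.671, -0.136, 0.043], 0.9, [246, 204])]
side dish [([0.443, -0.392, -0.001], 0.63, [327, 171]), ([0.735, 0.269, -0.006], 0.58, [200, 335])]
side tape [([0.445, -0.39, -0.001], 0.83, [327, 172])]
side tin [([0.568, 0.327, 0.001], 0.66, [287, 356])]
side price_block [([0.684, -0.375, -0.005], 0.78, [248, 176])]
side ring_box [([0.499, 0.224, -0.002], 0.67, [321, 317]), ([0.58, -0.138, 0.072], 0.3, [282, 193])]
side screwdriver [([0.552, -0.419, -0.003], 0.6, [292, 168])]
```

View pics/scene0.png

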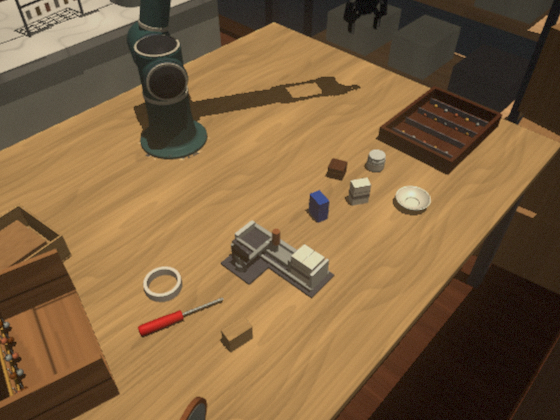

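View pics/side0.png

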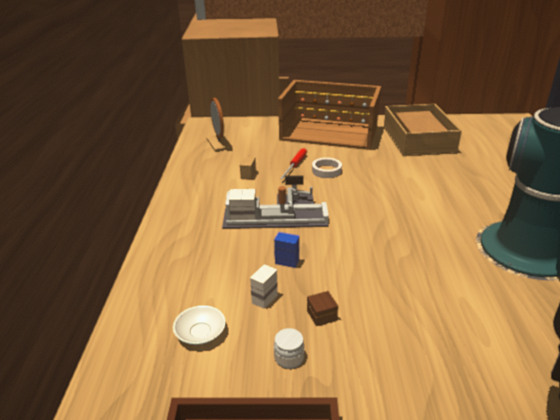

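Both cameras show the same layout. In the scene picture the white carton is at about (358,190), with the blue look-alike at (318,206). The tray is at about (280,258), with yaw near 0. I'm moving over the tray now.

```bash
python3 -m jog '[{"y":-0.9,"z":0.94},{"y":-0.9,"z":0.94},{"y":-0.9,"z":0.94},{"y":-0.9,"z":0.94},{"y":-0.9,"z":0.94},{"y":-0.9,"z":0.94},{"y":-0.9,"z":0.94},{"y":-0.9,"z":0.94},{"y":-0.9,"z":0.94},{"y":-0.9,"z":0.94}]'; python3 -m jog '[{"y":-0.9,"z":0.94},{"y":-0.9,"z":0.94},{"y":-0.9,"z":0.94},{"y":-0.9,"z":0.94},{"y":-0.9,"z":0.94},{"rx":-0.99},{"rx":-1},{"rx":-1},{"rx":-1},{}]'
```

```text
invalid input
invalid input
```

```bash
python3 -m jog '[{"x":0,"y":-0.9,"z":0.94,"rx":0,"ry":0,"rz":0,"grip":1}]'; python3 -m jog '[{"y":-0.9,"z":0.94,"grip":1}]'
```

```text
t: 1.48
position: [0.2891, 0.584, 0.2002]
tool_rot: [[-0.001, 0.406, 0.914], [0.004, 0.914, -0.406], [-1.0, 0.003, -0.002]]
contact_force: [1.1, -0.7, 0.3]
finger_gap: 0.0854invalid input
```

```bash
python3 -m jog '[{"x":0,"y":-0.9,"z":0.94,"rx":0,"ry":0,"rz":0,"grip":1},{"x":0,"y":-0.9,"z":0.94,"rx":0,"ry":0,"rz":0,"grip":1},{"x":0,"y":-0.9,"z":0.94,"rx":0,"ry":0,"rz":0,"grip":1},{"x":0,"y":-0.9,"z":0.94,"rx":0,"ry":0,"rz":0,"grip":1},{"x":0,"y":-0.9,"z":0.94,"rx":0,"ry":0,"rz":0,"grip":1},{"x":0,"y":-0.9,"z":0.94,"rx":0,"ry":0,"rz":0,"grip":1},{"x":0,"y":-0.9,"z":0.94,"rx":0,"ry":0,"rz":0,"grip":1},{"x":0,"y":-0.9,"z":0.94,"rx":0,"ry":0,"rz":0,"grip":1},{"x":0,"y":-0.9,"z":0.94,"rx":0,"ry":0,"rz":0,"grip":1},{"x":0,"y":-0.9,"z":0.94,"rx":0,"ry":0,"rz":0,"grip":1}]'; python3 -m jog '[{"x":0,"y":-0.9,"z":0.94,"rx":0,"ry":0,"rz":0,"grip":1},{"x":0,"y":-0.9,"z":0.94,"rx":0,"ry":0,"rz":0,"grip":1},{"x":0,"y":-0.9,"z":0.94,"rx":0,"ry":0,"rz":0,"grip":1},{"x":0,"y":-0.9,"z":0.94,"rx":0,"ry":0,"rz":0,"grip":1},{"x":0,"y":0,"z":0,"rx":-1,"ry":0,"rz":0,"grip":1},{"x":0,"y":0,"z":0,"rx":-1,"ry":0,"rz":0,"grip":1},{"x":0,"y":0,"z":0,"rx":-1,"ry":0,"rz":0,"grip":1},{"x":0,"y":0,"z":0,"rx":-1,"ry":0,"rz":0,"grip":1}]'
```

```text
t: 2.32
position: [0.4416, 0.2106, 0.1993]
tool_rot: [[0.004, 0.396, 0.918], [0.006, 0.918, -0.396], [-1.0, 0.007, 0.001]]
contact_force: [0.3, 0.1, 0.1]
finger_gap: 0.0851
t: 2.98
position: [0.508, 0.0481, 0.2017]
tool_rot: [[0.012, -0.014, 1.0], [0.003, 1.0, 0.014], [-1.0, 0.003, 0.012]]
contact_force: [-0.3, 0.2, 0.1]
finger_gap: 0.0857
```

```bash
python3 -m jog '[{"x":0,"y":-1,"z":0.39,"rx":0,"ry":0,"rz":0,"grip":1},{"x":0,"y":-1,"z":0.39,"rx":0,"ry":0,"rz":0,"grip":1},{"x":0,"y":-1,"z":0.39,"rx":0,"ry":0,"rz":0,"grip":1},{"x":0,"y":-1,"z":0.39,"rx":0,"ry":0,"rz":0,"grip":1},{"x":0,"y":-1,"z":0.39,"rx":0,"ry":0,"rz":0,"grip":1},{"x":0,"y":-1,"z":0.39,"rx":0,"ry":0,"rz":0,"grip":1},{"x":0,"y":0,"z":0,"rx":0,"ry":0,"rz":0,"grip":1}]'
cat >> h.py <<'E'
def fproj(p,X):
    T=np.linalg.inv(p['pose']); c=T[:3,:3]@np.array(X)+T[:3,3]
    th=np.arctan2(np.hypot(c[0],c[1]),c[2]); ph=np.arctan2(c[1],c[0])
    return round(p['fx']*th*np.cos(ph)+p['cx']),round(p['fy']*th*np.sin(ph)+p['cy'])
E
python3 - <<'E'
from h import *
st()
a=snapshot('wrist');save(a,'w0')
for t in ['tray','follower_grip','knob_grip','row_front_center','row_rear_center','loading_place']:
    print(t,[(np.round(d['position'],4).tolist(),round(d['p'],2),fproj(a,d['position'])) for d in pinpoint(a,t)[:2]])
E
```

```text
t: 3.57
position: [0.5849, -0.1372, 0.2033]
tool_rot: [[0.016, -0.024, 1.0], [0.003, 1.0, 0.024], [-1.0, 0.003, 0.016]]
contact_force: [0.4, -1.0, 0.8]
finger_gap: 0.0853
t 3.57 pos [ 0.5849 -0.1372  0.2033] F [ 0.4 -1.   0.8] gap 0.0853
[[0.016, -0.024, 1.0], [0.003, 1.0, 0.024], [-1.0, 0.003, 0.016]]
tray [([0.6069, -0.1369, 0.0], 0.95, (280, 195))]
follower_grip [([0.579, -0.1378, 0.075], 0.55, (280, 186))]
knob_grip [([0.547, -0.2303, 0.066], 0.8, (186, 151))]
row_front_center []
row_rear_center [([0.6644, -0.1387, 0.0413], 0.76, (277, 253)), ([0.6125, 0.1743, 0.0389], 0.59, (514, 214))]
loading_place [([0.6177, -0.1407, 0.0044], 0.58, (276, 204))]
```

View pics/w0.png

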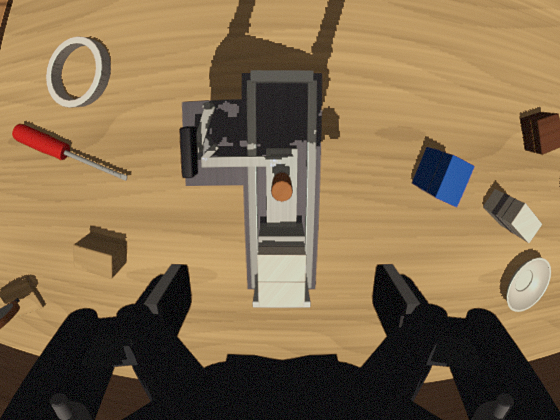

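Wrist view: the wooden grip's top is at about (282,186) and the black knob bar at (188,152). The tray is aligned with the picture to within a degree or so, and the two cartons are at (282,265) and (282,293). I'll fit the tray pose to all the detections so far.

```bash
cat >> h.py <<'E'
from scipy.optimize import least_squares
def fit(obs):
    P=np.array([o[0] for o in obs])/1000.;Q=np.array([o[1] for o in obs])
    f=lambda v:((P@np.array([[np.cos(v[2]),np.sin(v[2])],[-np.sin(v[2]),np.cos(v[2])]])+v[:2]-Q)*1000).ravel()
    r=least_squares(f,[.6,-.136,0],loss='soft_l1',f_scale=3);return r.x,f(r.x).reshape(-1,2).round(1).tolist()
E
python3 - <<'E'
from h import *
G=(-24,0);K=(-58,-92);A=(94,0);B=(62,0);L=(12,0);O=(0,0)
v,r=fit([(O,(.602,-.136)),(L,(.614,-.140)),(G,(.580,-.135)),(K,(.550,-.231)),(A,(.701,-.134)),(B,(.666,-.133)),(O,(.604,-.136)),(L,(.614,-.134)),(G,(.581,-.137)),(K,(.549,-.231)),(A,(.701,-.136)),(B,(.671,-.136)),
(O,(.6069,-.1369)),(G,(.579,-.1378)),(K,(.547,-.2303)),(B,(.6644,-.1387)),(L,(.6177,-.1407))])
print(v,np.degrees(v[2]),r)
E
```

```text
[ 0.60449994 -0.13704242  0.0217911 ] 1.248537805849406 [[2.5, -1.0], [2.5, 3.2], [0.5, -2.6], [-1.5, 0.7], [-2.5, -1.0], [0.5, -2.7], [0.5, -1.0], [2.5, -2.8], [-0.5, -0.6], [-0.5, 0.7], [-2.5, 1.0], [-4.5, 0.3], [-2.4, -0.1], [1.5, 0.2], [1.5, 0.0], [2.1, 3.0], [-1.2, 3.9]]
```

```bash
python3 -m jog '[{"x":1,"y":0,"z":-0.1,"rx":0,"ry":0.15,"rz":0,"grip":1},{"x":1,"y":0,"z":-0.1,"rx":0,"ry":0,"rz":0,"grip":1},{"x":1,"y":0,"z":0,"rx":0,"ry":0,"rz":0,"grip":1},{"x":1,"y":0,"z":0,"rx":0,"ry":0,"rz":0,"grip":1},{"x":0.8,"y":0,"z":0,"rx":0,"ry":0,"rz":0,"grip":1},{"x":0,"y":0,"z":0,"rx":0,"ry":0,"rz":0,"grip":1}]'
```

```text
t: 4.42
position: [0.5807, -0.124, 0.061]
tool_rot: [[0.011, -0.039, 0.999], [0.003, 0.999, 0.039], [-1.0, 0.003, 0.011]]
contact_force: [-1.4, -0.3, -1.1]
finger_gap: 0.0855
```

```bash
python3 -m jog '[{"x":0.2,"y":-0.45,"z":0,"rx":0.17,"ry":0.1,"rz":0,"grip":1},{"x":0,"y":0,"z":0,"rx":0,"ry":0,"rz":0,"grip":1}]'
python3 - <<'E'
from h import *
a=snapshot('wrist');save(a,'w1');st()
for t in ['follower_grip','knob_grip','row_rear_center']:
    print(t,[(np.round(d['position'],4).tolist(),round(d['p'],2),fproj(a,d['position'])) for d in pinpoint(a,t)[:2]])
E
```

```text
t: 4.58
position: [0.5803, -0.1359, 0.0547]
tool_rot: [[-0.002, -0.023, 1.0], [0.004, 1.0, 0.023], [-1.0, 0.004, -0.002]]
contact_force: [0.0, 0.0, 0.3]
finger_gap: 0.0852
t 4.63 pos [ 0.5811 -0.1352  0.0559] F [0.7 0.9 0.9] gap 0.0852
[[-0.0, -0.023, 1.0], [0.004, 1.0, 0.023], [-1.0, 0.004, -0.0]]
follower_grip [([0.58, -0.1392, 0.0734], 0.83, (274, 260))]
knob_grip [([0.5465, -0.2311, 0.0629], 0.77, (114, 192))]
row_rear_center [([0.6641, -0.137, 0.0416], 0.82, (276, 345))]
```

View pics/w1.png

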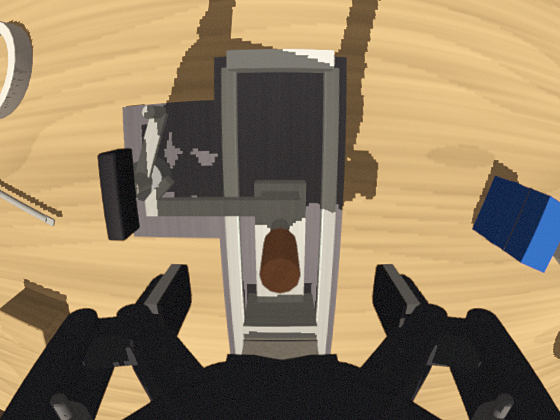

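The grip sits centred between the pads, so I'm closing.

```bash
python3 -m jog '[{"x":0,"y":-0.07,"z":0,"rx":0,"ry":0,"rz":0,"grip":-1},{"x":0,"y":0,"z":0,"rx":0,"ry":0,"rz":0,"grip":-1},{"x":0,"y":0,"z":0,"rx":0,"ry":0,"rz":0,"grip":-1},{"x":0,"y":0,"z":0,"rx":0,"ry":0,"rz":0,"grip":-1},{"x":0,"y":0,"z":0,"rx":0,"ry":0,"rz":0,"grip":-1},{"x":0,"y":0,"z":0,"rx":0,"ry":0,"rz":0,"grip":-1},{"x":0,"y":0,"z":0,"rx":0,"ry":0,"rz":0,"grip":-1},{"x":0,"y":0,"z":0,"rx":0,"ry":0,"rz":0,"grip":-1}]'
```

```text
t: 5.45
position: [0.5861, -0.1386, 0.0628]
tool_rot: [[0.012, -0.023, 1.0], [0.001, 1.0, 0.023], [-1.0, 0.001, 0.012]]
contact_force: [-0.4, 0.2, -0.3]
finger_gap: -0.0002
```

```bash
python3 -m jog '[{"x":0,"y":0,"z":-0.5,"rx":0,"ry":0,"rz":0,"grip":-1},{"x":0,"y":0,"z":-0.5,"rx":0,"ry":0,"rz":0,"grip":-1},{"x":0,"y":0,"z":-0.5,"rx":0,"ry":0,"rz":0,"grip":-1}]'
```

```text
t: 5.7
position: [0.5432, -0.1399, 0.0626]
tool_rot: [[0.015, -0.025, 1.0], [0.001, 1.0, 0.025], [-1.0, 0.0, 0.015]]
contact_force: [-0.6, -0.2, -0.3]
finger_gap: 0.0003
```

The gap reads 0, so the grasp missed. I'll look before doing anything else.

Run:
```python
from h import *
a=snapshot('wrist');b=snapshot('side');save(a,'w2');st()
for p,f in ((a,fproj),(b,proj)):
  for t in ['follower_grip','knob_grip','row_rear_center']:
    print(t,[(np.round(d['position'],4).tolist(),round(d['p'],2),f(p,d['position'])) for d in pinpoint(p,t)[:2]])
cv2.imwrite('pics/c2.png',cv2.cvtColor(np.hstack([cv2.resize(a['frame'],(400,300)),cv2.resize(b['frame'][120:270,180:380],(400,300))]),cv2.COLOR_RGB2BGR))
```

```text
t 5.8 pos [ 0.5409 -0.1395  0.0618] F [ 0.3 -0.8  0.2] gap -0.0
[[0.012, -0.024, 1.0], [0.001, 1.0, 0.024], [-1.0, 0.001, 0.012]]
follower_grip []
knob_grip [([0.5488, -0.2323, 0.0658], 0.74, (130, 252))]
row_rear_center []
follower_grip [([0.5807, -0.1358, 0.0711], 0.57, (np.float64(281.6525819501561), np.float64(194.6309822737641)))]
knob_grip [([0.5489, -0.2298, 0.0629], 0.58, (np.float64(293.758711507743), np.float64(179.4363420396486))), ([0.5009, 0.2203, -0.0014], 0.43, (np.float64(320.4095848022366), np.float64(315.84726562278115)))]
row_rear_center [([0.6695, -0.136, 0.0414], 0.67, (np.float64(247.28958172759187), np.float64(204.8127315028769)))]
```

View pics/c2.png

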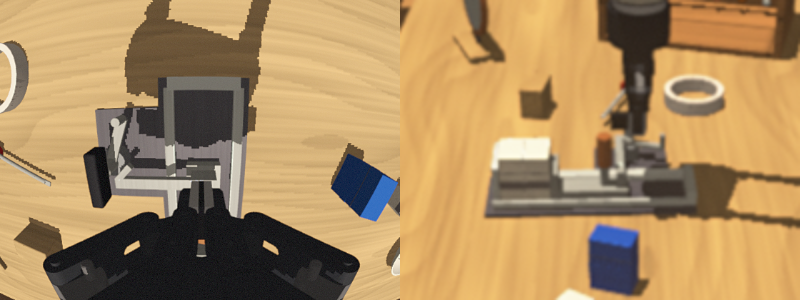

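Run:
```python
from h import *
import numpy as np
s=st();a=snapshot('wrist');b=snapshot('side')
P=np.array(s['position']);R=np.array(s['tool_rot'])
print('cam pose',a['pose'].round(3).tolist())
for d in (0,-.019,-.04):
  X=P+R[:,0]*d; print(d,fproj(a,X),proj(b,X))
print('grip top',fproj(a,[.5805,-.1375,.092]),proj(b,[.5805,-.1375,.092]))
# crop at 4x of side
c=cv2.resize(b['frame'][130:230,230:363],None,fx=6,fy=6,interpolation=cv2.INTER_CUBIC)
cv2.imwrite('pics/c3.png',c[:,:,::-1])
```

```text
t 6.1 pos [ 0.5443 -0.14    0.0628] F [0.1 0.6 0. ] gap -0.0002
[[0.015, -0.024, 1.0], [0.0, 1.0, 0.024], [-1.0, 0.0, 0.015]]
cam pose [[-0.024, 0.953, 0.301, 0.468], [1.0, 0.022, 0.008, -0.141], [0.001, 0.301, -0.954, 0.235], [0.0, 0.0, 0.0, 1.0]]
0 (280, 247) (np.float64(295.96533573462875), np.float64(196.47478042132278))
-0.019 (280, 261) (np.float64(296.09124215716275), np.float64(190.01877778791865))
-0.04 (280, 281) (np.float64(296.2328111158542), np.float64(182.75965985154863))
grip top (283, 328) (np.float64(281.6205242191216), np.float64(187.1311344708449))
```

View pics/c3.png

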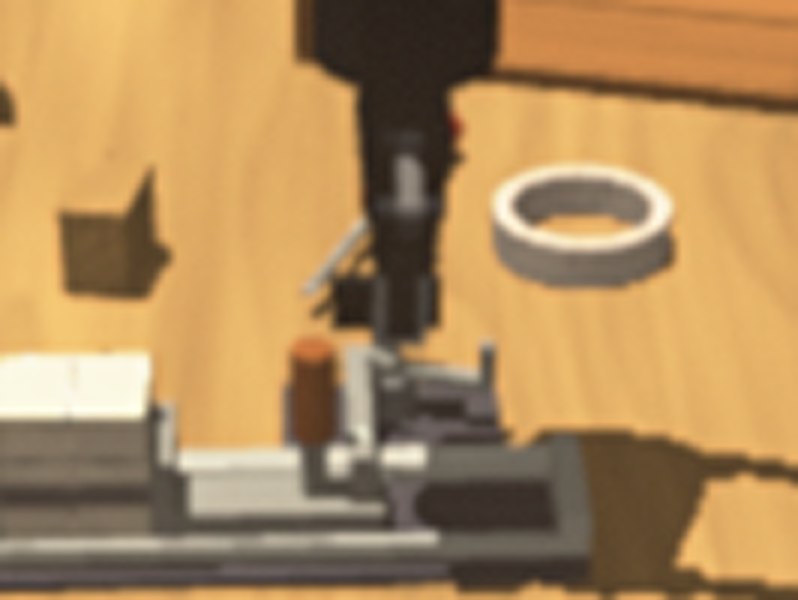

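Run:
```python
from h import *
b=cv2.imread('pics/side0.png');c=snapshot('side')['frame'][:,:,::-1]
w=cv2.imread('pics/w2.png')[220:345,215:345]
d=cv2.absdiff(b,c)*2
r=lambda i:cv2.resize(i,(390,375),interpolation=cv2.INTER_CUBIC)
cv2.imwrite('pics/c4.png',np.hstack([r(w),r(d[130:230,250:354])]))
```

```text
(no output)
```

View pics/c4.png

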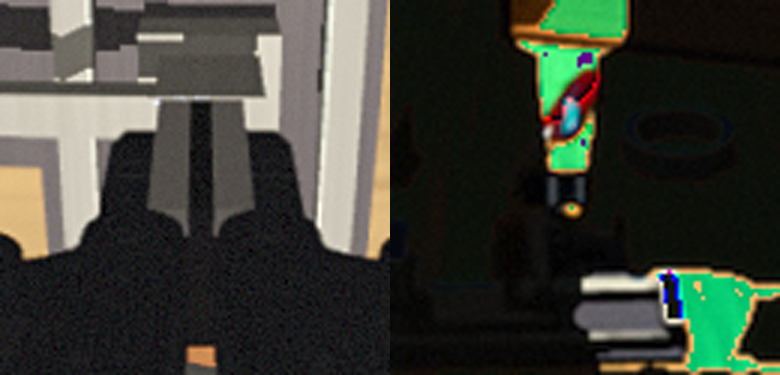

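Run:
```python
from h import *
s=st();a=snapshot('wrist')
T=np.eye(4);T[:3,:3]=s['tool_rot'];T[:3,3]=s['position'];C=np.linalg.inv(T)@a['pose']
def pose(P,R):
    M=np.eye(4);M[:3,:3]=R;M[:3,3]=P;return M@C
p0=dict(a);p0['pose']=pose([.5849,-.1372,.2033],[[0.016,-0.024,1.0],[0.003,1.0,0.024],[-1.0,0.003,0.016]])
pts=[([.448,-.393,.012],(78,72)),([.737,.266,.015],(526,283)),([.5805,-.1375,.092],(282,186)),([.5485,-.230,.074],(188,148))]
def fp(p,X,dz):
    q=dict(p);M=p['pose'].copy();M[:3,3]+=dz;q['pose']=M;return fproj(q,X)
for X,u in pts: print(u,fp(p0,X,[0,0,0]),fp(p0,X,[-.006,0,.027]))
r=least_squares(lambda v:np.ravel([np.subtract(fp(p0,X,v),u) for X,u in pts]),[0,0,0],diff_step=.02,x_scale=.01)
print(r.x)
print(np.round(C,3).tolist())
```

```text
t 6.25 pos [ 0.5439 -0.1399  0.0626] F [ 0.7  0.2 -0. ] gap 0.0001
[[0.015, -0.024, 1.0], [0.001, 1.0, 0.024], [-1.0, 0.0, 0.015]]
(78, 72) (78, 73) (89, 78)
(526, 283) (526, 283) (516, 279)
(282, 186) (280, 192) (280, 191)
(188, 148) (184, 154) (192, 156)
[0. 0. 0.]
[[-0.001, -0.286, 0.958, -0.173], [1.0, -0.001, 0.001, 0.001], [0.001, 0.958, 0.286, -0.074], [0.0, 0.0, 0.0, 1.0]]
```

Run:
```python
from h import *
b=cv2.imread('pics/side0.png');c=snapshot('side')['frame'][:,:,::-1]
for r in range(176,204): print(r,' '.join('%3d/%3d'%(x,y) for x,y in zip(b[r,290:306].mean(1),c[r,290:306].mean(1))))
```

```text
176  66/ 70  67/ 72  66/ 72  65/ 67  64/ 58  66/ 43  64/ 39  63/ 40  63/ 41  64/ 47  63/ 58  61/ 59  72/ 66 111/115 150/157 158/164
177  44/ 45  44/ 50  43/ 64  43/ 75  42/ 64  43/ 44  42/ 40  44/ 41  41/ 41  41/ 49  40/ 64  37/ 65  52/ 59 102/107 149/156 156/164
178  41/ 41  38/ 44  39/ 63  38/ 74  38/ 65  39/ 44  38/ 39  39/ 43  37/ 41  34/ 50  36/ 65  32/ 64  49/ 56 104/107 152/160 158/165
179  37/ 37  37/ 42  37/ 62  38/ 76  36/ 66  36/ 45  39/ 39  38/ 39  37/ 40  38/ 49  35/ 61  32/ 60  51/ 54 108/112 157/165 162/169
180  37/ 36  37/ 41  37/ 59  37/ 75  37/ 64  39/ 46  36/ 40  37/ 41  37/ 40  38/ 48  36/ 60  34/ 57  53/ 55 109/114 161/169 167/173
181  36/ 37  35/ 40  35/ 58  37/ 73  37/ 60  35/ 43  35/ 38  38/ 40  35/ 41  38/ 52  34/ 64  32/ 57  48/ 54 110/114 164/170 168/175
182  35/ 34  33/ 40  35/ 56  38/ 72  35/ 57  36/ 43  35/ 40  35/ 43  33/ 43  35/ 52  33/ 65  31/ 55  49/ 55 110/114 162/169 168/174
183  36/ 38  36/ 39  35/ 57  37/ 70  37/ 56  39/ 41  38/ 41  44/ 41  44/ 42  44/ 53  44/ 67  40/ 61  56/ 61 111/114 162/169 168/174
184  76/ 79  66/ 71  51/ 65  49/ 71  49/ 57 
[... 1895 characters left out ...]
  52/ 53  45/ 46  44/ 44  44/ 45  42/ 46
199 176/184 154/161  94/ 98  61/ 63  62/ 63  63/ 65  64/ 68  66/ 68  63/ 66  67/ 69  77/ 80  74/ 76  59/ 60  55/ 55  53/ 56  54/ 56
200 185/192 156/162  93/ 97  54/ 56  54/ 55  56/ 57  65/ 66  76/ 80  80/ 84  86/ 89  93/ 99  89/ 94  82/ 87  81/ 85  81/ 86  81/ 86
201 206/215 167/175  93/ 97  48/ 51  47/ 48  56/ 57  61/ 64  73/ 76  81/ 85  91/ 95  94/ 99  93/ 99  94/ 99  93/ 97  94/ 96  94/ 96
202 204/213 176/184 102/107  48/ 50  56/ 58  74/ 78  79/ 82  78/ 82  82/ 88  90/ 94  91/ 97  91/ 97  90/ 96  90/ 88  90/ 75  91/ 72
203 184/192 169/176 107/111  66/ 69  85/ 89 106/111 109/114 111/115 116/121 116/123 116/116 116/100 115/ 90 116/ 75 117/ 61 117/ 59
```

The side camera shows the fingertips ending at row 187, about 27 mm higher than the reported TCP, so the fingers closed above the grip. I'll open, go back over the grip, and judge height from the camera.

```bash
python3 -m jog '[{"x":0,"y":0,"z":0,"rx":0,"ry":0.15,"rz":0,"grip":1},{"x":0,"y":0,"z":0,"rx":0,"ry":0,"rz":0,"grip":1},{"x":0,"y":0,"z":0,"rx":0,"ry":0,"rz":0,"grip":1},{"x":0,"y":0,"z":0,"rx":0,"ry":0,"rz":0,"grip":1},{"x":0,"y":0,"z":0,"rx":0,"ry":0,"rz":0,"grip":1},{"x":0,"y":0,"z":0.7,"rx":0,"ry":0,"rz":0,"grip":1},{"x":0,"y":0.05,"z":0.7,"rx":0,"ry":0,"rz":0,"grip":1},{"x":0.2,"y":0.05,"z":0.1,"rx":0,"ry":0,"rz":0,"grip":1}]'
python3 - <<'E'
from h import *
st();a=snapshot('wrist');b=snapshot('side')
b0=cv2.imread('pics/side0.png')[:,:,::-1]
cv2.imwrite('pics/c5.png',np.hstack([cv2.resize(a['frame'],(400,300)),cv2.resize(b['frame'][130:230,230:363],(400,300),interpolation=cv2.INTER_CUBIC)])[:,:,::-1])
E
```

```text
t: 7.02
position: [0.5894, -0.1361, 0.057]
tool_rot: [[-0.002, -0.023, 1.0], [-0.0, 1.0, 0.023], [-1.0, -0.0, -0.002]]
contact_force: [0.4, 0.6, 0.4]
finger_gap: 0.0854
t 7.02 pos [ 0.5894 -0.1361  0.057 ] F [0.4 0.6 0.4] gap 0.0854
[[-0.002, -0.023, 1.0], [-0.0, 1.0, 0.023], [-1.0, -0.0, -0.002]]
```

View pics/c5.png

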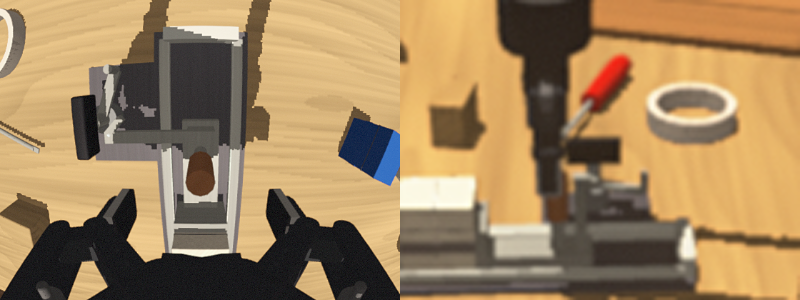

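Eight pictures viewed so far. The side view shows the near finger overlapping the grip, with its tip at about (279.5,195). I'll solve for where that tip actually is.

Run:
```python
from h import *
b=snapshot('side')
for y in (-.0945,-.087):
  r=least_squares(lambda v:np.subtract(proj(b,[v[0],y,v[1]]),(279.6,195.3)),[.58,.08]);print(y,r.x)
r=least_squares(lambda v:np.subtract(proj(b,[v[0],-.14,v[1]]),(297.3,187.3)),[.58,.08]);print('shut tip (at rep .5440,-.14,.0626)',r.x)
```

```text
-0.0945 [0.58503694 0.09366845]
-0.087 [0.58487353 0.09811605]
shut tip (at rep .5440,-.14,.0626) [0.5410236  0.08970749]
```

```bash
python3 -m jog '[{"x":0.5,"y":-0.04,"z":-0.17,"rx":0,"ry":0,"rz":0,"grip":1},{"x":0.5,"y":0,"z":0,"rx":0,"ry":0,"rz":0,"grip":1},{"x":0,"y":0,"z":0,"rx":0,"ry":0,"rz":0,"grip":-1}]'; python3 -m jog '[{"x":0,"y":0,"z":0,"rx":0,"ry":0,"rz":0,"grip":-1},{"x":0,"y":0,"z":0,"rx":0,"ry":0,"rz":0,"grip":-1},{"x":0,"y":0,"z":0,"rx":0,"ry":0,"rz":0,"grip":-1},{"x":0,"y":0,"z":0,"rx":0,"ry":0,"rz":0,"grip":-1},{"x":0,"y":0,"z":0,"rx":0,"ry":0,"rz":0,"grip":-1},{"x":0,"y":0,"z":0,"rx":0,"ry":0,"rz":0,"grip":-1}]'
```

```text
t: 7.42
position: [0.5759, -0.1365, 0.0238]
tool_rot: [[-0.012, -0.024, 1.0], [0.002, 1.0, 0.024], [-1.0, 0.002, -0.012]]
contact_force: [-0.7, 0.5, -0.1]
finger_gap: 0.0754
t: 7.92
position: [0.5732, -0.1371, 0.0251]
tool_rot: [[-0.013, -0.024, 1.0], [0.001, 1.0, 0.024], [-1.0, 0.001, -0.013]]
contact_force: [1.6, 1.0, -6.1]
finger_gap: 0.0184
```

The grip is held, but about 10 mm off the pad middle. I'll regrip centred.

```bash
python3 -m jog '[{"x":0,"y":0,"z":0,"rx":0,"ry":0,"rz":0,"grip":0.2},{"x":0,"y":0,"z":0,"rx":0,"ry":0,"rz":0,"grip":0.2},{"x":0,"y":0,"z":0,"rx":0,"ry":0,"rz":0,"grip":0.2},{"x":0,"y":0,"z":0.3,"rx":0,"ry":-0.15,"rz":0,"grip":0.2},{"x":0,"y":0,"z":0,"rx":0,"ry":0,"rz":0,"grip":0.2},{"x":0,"y":0,"z":0,"rx":0,"ry":0,"rz":0,"grip":0.2}]'
```

```text
t: 8.42
position: [0.5849, -0.1368, 0.0268]
tool_rot: [[0.007, -0.024, 1.0], [0.001, 1.0, 0.024], [-1.0, 0.001, 0.007]]
contact_force: [-0.6, -0.0, 0.8]
finger_gap: 0.0513
```

```bash
python3 -m jog '[{"x":0,"y":0,"z":0,"rx":0,"ry":0,"rz":0,"grip":-1},{"x":0,"y":0,"z":0,"rx":0,"ry":0,"rz":0,"grip":-1},{"x":0,"y":0,"z":0,"rx":0,"ry":0,"rz":0,"grip":-1},{"x":0,"y":0,"z":0,"rx":0,"ry":0,"rz":0,"grip":-1},{"x":0,"y":0,"z":0,"rx":0,"ry":0,"rz":0,"grip":-1},{"x":0,"y":0,"z":0,"rx":0,"ry":0,"rz":0,"grip":-1}]'
```

```text
t: 8.92
position: [0.5856, -0.1369, 0.0274]
tool_rot: [[0.008, -0.024, 1.0], [0.001, 1.0, 0.024], [-1.0, 0.001, 0.008]]
contact_force: [0.3, 0.1, 0.5]
finger_gap: 0.0185
```

```bash
python3 -m jog '[{"x":0,"y":0,"z":-0.5,"rx":0,"ry":0,"rz":0,"grip":-1},{"x":0,"y":0,"z":-0.5,"rx":0,"ry":0,"rz":0,"grip":-1},{"x":0,"y":0,"z":-0.5,"rx":0,"ry":0,"rz":0,"grip":-1},{"x":0,"y":0,"z":0,"rx":0,"ry":0,"rz":0,"grip":-1}]'
```

```text
t: 9.25
position: [0.5494, -0.1377, 0.0275]
tool_rot: [[0.027, -0.023, 0.999], [0.0, 1.0, 0.023], [-1.0, -0.0, 0.027]]
contact_force: [3.3, -0.3, -5.3]
finger_gap: 0.0187
```

```bash
python3 -m jog '[{"x":0,"y":0,"z":-0.5,"rx":0,"ry":0.1,"rz":0,"grip":-1},{"x":0,"y":0,"z":-0.5,"rx":0,"ry":0.1,"rz":0,"grip":-1},{"x":0,"y":0,"z":-0.3,"rx":0,"ry":0,"rz":0,"grip":-1},{"x":0,"y":0,"z":0,"rx":0,"ry":0,"rz":0,"grip":-1}]'
```

```text
t: 9.58
position: [0.5209, -0.1384, 0.0274]
tool_rot: [[0.027, -0.021, 0.999], [-0.001, 1.0, 0.021], [-1.0, -0.002, 0.027]]
contact_force: [2.1, -0.6, -3.8]
finger_gap: 0.0185
```

```bash
python3 -m jog '[{"x":0,"y":0,"z":-0.4,"rx":0,"ry":0,"rz":0,"grip":-1},{"x":0,"y":0,"z":-0.2,"rx":0,"ry":0,"rz":0,"grip":-1},{"x":0,"y":0,"z":0,"rx":0,"ry":0,"rz":0,"grip":-1}]'
```

```text
t: 9.83
position: [0.5097, -0.1387, 0.0276]
tool_rot: [[0.04, -0.019, 0.999], [-0.001, 1.0, 0.019], [-0.999, -0.002, 0.039]]
contact_force: [3.6, -0.4, -5.3]
finger_gap: 0.0186
```

```bash
python3 -m jog '[{"x":0,"y":0,"z":-0.3,"rx":0,"ry":0,"rz":0,"grip":-1},{"x":0,"y":0,"z":0,"rx":0,"ry":0,"rz":0,"grip":-1}]';python3 -m jog '[{"x":0,"y":0,"z":0.2,"rx":0,"ry":0,"rz":0,"grip":-1},{"x":0,"y":0,"z":0.15,"rx":0,"ry":0,"rz":0,"grip":-1},{"x":0,"y":0,"z":0,"rx":0,"ry":0,"rz":0,"grip":-1}]'
```

```text
t: 10.0
position: [0.5109, -0.1388, 0.0281]
tool_rot: [[0.059, -0.015, 0.998], [-0.002, 1.0, 0.015], [-0.998, -0.003, 0.059]]
contact_force: [2.6, -0.5, -5.1]
finger_gap: 0.0186
t: 10.25
position: [0.5188, -0.1385, 0.028]
tool_rot: [[0.05, -0.012, 0.999], [-0.0, 1.0, 0.012], [-0.999, -0.001, 0.05]]
contact_force: [-1.7, -0.6, 2.9]
finger_gap: 0.0186
```

The force along x changed sign on easing forward, which suggests the catch is holding. I'll open and check.

```bash
python3 -m jog '[{"x":0,"y":0,"z":0,"rx":0,"ry":0,"rz":0,"grip":1},{"x":0,"y":0,"z":0,"rx":0,"ry":0,"rz":0,"grip":1},{"x":0,"y":0,"z":0,"rx":0,"ry":0,"rz":0,"grip":1},{"x":0,"y":0,"z":0,"rx":0,"ry":0,"rz":0,"grip":1},{"x":0,"y":0,"z":0,"rx":0,"ry":0,"rz":0,"grip":1},{"x":-0.8,"y":0,"z":0,"rx":0,"ry":0.4,"rz":0,"grip":1},{"x":-1,"y":0,"z":0,"rx":0,"ry":0,"rz":0,"grip":1},{"x":-1,"y":0,"z":0,"rx":0,"ry":0,"rz":0,"grip":1},{"x":-1,"y":0,"z":0,"rx":0,"ry":0,"rz":0,"grip":1},{"x":-0.5,"y":0,"z":0,"rx":0,"ry":0,"rz":0,"grip":1}]'
python3 - <<'E'
from h import *
st()
A=snapshot('wrist');B=snapshot('side');D=snapshot('scene')
for p,f in ((A,fproj),(B,proj),(D,proj)):
  for t in ['follower_grip','loading_place','row_rear_center','carton_center','knob_grip']:
    print(t,[(np.round(d['position'],4).tolist(),round(d['p'],2)) for d in pinpoint(p,t)[:2]])
save(A,'w6')
E
```

```text
t: 11.08
position: [0.5122, -0.1366, 0.1554]
tool_rot: [[-0.009, -0.015, 1.0], [0.003, 1.0, 0.015], [-1.0, 0.004, -0.009]]
contact_force: [1.0, -1.0, 0.8]
finger_gap: 0.0853
t 11.08 pos [ 0.5122 -0.1366  0.1554] F [ 1.  -1.   0.8] gap 0.0853
[[-0.009, -0.015, 1.0], [0.003, 1.0, 0.015], [-1.0, 0.004, -0.009]]
follower_grip [([0.5113, -0.1409, 0.0721], 0.9)]
loading_place [([0.6183, -0.1351, 0.0048], 0.89)]
row_rear_center [([0.6643, -0.138, 0.0409], 0.98)]
carton_center [([0.6128, 0.1724, 0.0378], 0.88), ([0.5697, 0.0485, 0.0405], 0.81)]
knob_grip [([0.5503, -0.2305, 0.065], 0.65)]
follower_grip [([0.5145, -0.1375, 0.0704], 0.71)]
loading_place []
row_rear_center [([0.67, -0.1361, 0.0414], 0.69)]
carton_center [([0.5731, 0.0449, 0.0374], 0.97), ([0.6182, 0.1725, 0.033], 0.59)]
knob_grip [([0.5495, -0.2267, 0.0637], 0.62)]
follower_grip [([0.6142, 0.1665, 0.039], 0.67), ([0.5132, -0.1366, 0.0758], 0.65)]
loading_place []
row_rear_center [([0.6647, -0.1335, 0.0429], 0.85)]
carton_center [([0.5677, 0.0491, 0.0352], 0.97), ([0.6139, 0.1691, 0.0384], 0.85)]
knob_grip [([0.5484, -0.2332, 0.0619], 0.72), ([0.4984, 0.2202, 0.0013], 0.53)]
```

View pics/w6.png

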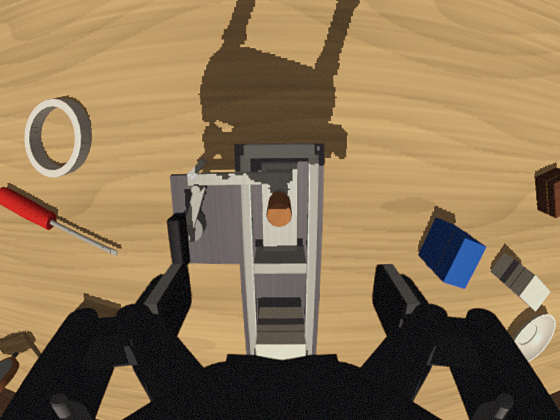

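The catch is holding: the grip is now at x≈0.513 and the gap is open. Next is the spare carton.

```bash
python3 -m jog '[{"x":-0.15,"y":1,"z":0.25,"rx":0,"ry":0,"rz":0,"grip":1},{"x":-0.15,"y":1,"z":0.25,"rx":0,"ry":0,"rz":0,"grip":1},{"x":-0.15,"y":1,"z":0.25,"rx":0,"ry":0,"rz":0,"grip":1},{"x":-0.15,"y":1,"z":0.25,"rx":0,"ry":0,"rz":0,"grip":1},{"x":-0.15,"y":1,"z":0.25,"rx":0,"ry":0,"rz":0,"grip":1},{"x":-0.15,"y":1,"z":0.25,"rx":0,"ry":0,"rz":0,"grip":1},{"x":-0.15,"y":1,"z":0.25,"rx":0,"ry":0,"rz":0,"grip":1},{"x":-0.15,"y":1,"z":0.25,"rx":0,"ry":0,"rz":0,"grip":1},{"x":-0.15,"y":1,"z":0.25,"rx":0,"ry":0,"rz":0,"grip":1},{"x":0,"y":0.2,"z":0,"rx":0,"ry":0,"rz":0,"grip":1}]'
cat >> h.py <<'E'
def unproj(p,u,v,z):
    dx,dy=(u-p['cx'])/p['fx'],(v-p['cy'])/p['fy'];th=np.hypot(dx,dy)
    d=np.array([np.sin(th)*dx/th,np.sin(th)*dy/th,np.cos(th)]) if th>0 else np.array([0,0,1.])
    d=p['pose'][:3,:3]@d;o=p['pose'][:3,3];return (o+d*(z-o[2])/d[2])[:2]
E
python3 - <<'E'
from h import *
st();a=snapshot('wrist');f=a['frame'].astype(int)
print([(np.round(d['position'],4).tolist(),round(d['p'],2),fproj(a,d['position'])) for d in pinpoint(a,'carton_center')])
m=((f.min(2)>150)&(f.max(2)-f.min(2)<45)).astype(np.uint8)
# rectify at z=0.07 around the carton, 0.5mm/px
xs=np.arange(.55,.68,.0005);ys=np.arange(.10,.23,.0005)
mx=np.array([[fproj(a,[x,y,.07]) for y in ys[::2]] for x in xs[::2]],np.float32)
im=cv2.remap(a['frame'],mx[...,0],mx[...,1],cv2.INTER_LINEAR)
k=((im.min(2)>150)&(im.max(2).astype(int)-im.min(2)<60)).astype(np.uint8)
cs=cv2.findContours(k,cv2.RETR_EXTERNAL,cv2.CHAIN_APPROX_NONE)[0]
for c in sorted(cs,key=cv2.contourArea)[-3:]:
  r=cv2.minAreaRect(c);print(np.round([r[0][1]*.001+.55,r[0][0]*.001+.10],4),r[1],r[2],'corners xy',[(round(q[1]*.001+.55,3),round(q[0]*.001+.1,3)) for q in cv2.boxPoints(r)])
cv2.imwrite('pics/c7.png',np.hstack([cv2.resize(a['frame'],(400,300)),cv2.resize(im,(300,300))])[:,:,::-1])
E
```

```text
t: 12.82
position: [0.5784, 0.1498, 0.1948]
tool_rot: [[-0.011, -0.006, 1.0], [0.005, 1.0, 0.006], [-1.0, 0.005, -0.011]]
contact_force: [-0.2, -0.7, 0.3]
finger_gap: 0.0854
t 12.82 pos [0.5784 0.1498 0.1948] F [-0.2 -0.7  0.3] gap 0.0854
[[-0.011, -0.006, 1.0], [0.005, 1.0, 0.006], [-1.0, 0.005, -0.011]]
[([0.6119, 0.1726, 0.038], 0.73, (301, 220)), ([0.5743, 0.0481, 0.0365], 0.72, (185, 186))]
[0.674  0.2235] (10.0, 11.0) 90.0 corners xy [(np.float32(0.669), np.float32(0.218)), (np.float32(0.669), np.float32(0.229)), (np.float32(0.679), np.float32(0.229)), (np.float32(0.679), np.float32(0.218))]
[0.6147 0.1728] (49.36831283569336, 31.895259857177734) 33.690067291259766 corners xy [(np.float32(0.614), np.float32(0.143)), (np.float32(0.588), np.float32(0.161)), (np.float32(0.615), np.float32(0.202)), (np.float32(0.642), np.float32(0.185))]
```

View pics/c7.png

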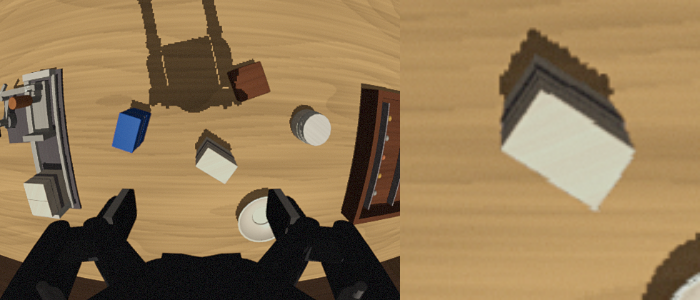

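Ten pictures viewed. The carton's top rectifies to 49×32 mm centred at (0.6147,0.1728), with the 50 mm side at about 56° in the world frame. I'll rotate about +34° around tool x.

```bash
python3 -m jog '[{"x":0,"y":0.25,"z":0.4,"rx":0.95,"ry":0,"rz":0,"grip":1},{"x":0,"y":0.2,"z":0.4,"rx":0.95,"ry":0,"rz":0,"grip":1},{"x":0,"y":0,"z":0,"rx":0.95,"ry":0,"rz":0,"grip":1},{"x":0,"y":0,"z":0,"rx":0.95,"ry":0,"rz":0,"grip":1},{"x":0,"y":0,"z":0,"rx":0.95,"ry":0,"rz":0,"grip":1},{"x":0,"y":0,"z":0,"rx":0.95,"ry":0,"rz":0,"grip":1},{"x":0,"y":0,"z":0,"rx":0,"ry":0,"rz":0,"grip":1}]'
cat >> h.py <<'E'
def togo(x,y,z,jaw):
    s=st();R=np.array(s['tool_rot']);d=R.T@(np.array([x,y,z])-s['position'])
    print('units xyz',np.round(d/.03,2),'rx',round(-(jaw-np.degrees(np.arctan2(R[1,1],R[0,1])))/6,2),'ry(level)',round(np.degrees(R[0,0]*R[0,2]+R[1,0]*R[1,2])/6,2),'rz(level)',round(-np.degrees(R[0,0]*R[0,1]+R[1,0]*R[1,1])/6,2))
E
python3 -c "
from h import *
togo(.6177,.171,.0,56.3)"
```

```text
t: 13.5
position: [0.5988, 0.1485, 0.1898]
tool_rot: [[-0.021, 0.584, 0.811], [-0.005, 0.811, -0.584], [-1.0, -0.016, -0.014]]
contact_force: [-0.2, -0.6, -0.1]
finger_gap: 0.0857
t 13.5 pos [0.5988 0.1485 0.1898] F [-0.2 -0.6 -0.1] gap 0.0857
[[-0.021, 0.584, 0.811], [-0.005, 0.811, -0.584], [-1.0, -0.016, -0.014]]
units xyz [6.31 1.08 0.16] rx -0.34 ry(level) -0.13 rz(level) 0.16
```

```bash
python3 -m jog '[{"x":0.8,"y":0.55,"z":0.08,"rx":-0.34,"ry":-0.13,"rz":0.16,"grip":1},{"x":0.8,"y":0.5,"z":0.08,"rx":0,"ry":0,"rz":0,"grip":1},{"x":0.8,"y":0,"z":0,"rx":0,"ry":0,"rz":0,"grip":1},{"x":0,"y":0,"z":0,"rx":0,"ry":0,"rz":0,"grip":1}]'; python3 -c "
from h import *
togo(.6177,.171,.0,56.3)"
```

```text
t: 13.83
position: [0.6221, 0.1655, 0.1177]
tool_rot: [[0.005, 0.549, 0.836], [-0.001, 0.836, -0.549], [-1.0, 0.002, 0.005]]
contact_force: [-1.3, -0.7, -1.7]
finger_gap: 0.0852
t 13.83 pos [0.6221 0.1655 0.1177] F [-1.3 -0.7 -1.7] gap 0.0852
[[0.005, 0.549, 0.836], [-0.001, 0.836, -0.549], [-1.0, 0.002, 0.005]]
units xyz [ 3.92  0.06 -0.24] rx 0.07 ry(level) 0.05 rz(level) -0.02
```

```bash
python3 -m jog '[{"x":0.8,"y":0.04,"z":-0.15,"rx":0.07,"ry":0,"rz":0,"grip":1},{"x":0.8,"y":0,"z":0,"rx":0,"ry":0,"rz":0,"grip":1},{"x":0.8,"y":0,"z":0,"rx":0,"ry":0,"rz":0,"grip":1},{"x":0.7,"y":0,"z":0,"rx":0,"ry":0,"rz":0,"grip":1},{"x":0,"y":0,"z":0,"rx":0,"ry":0,"rz":0,"grip":1}]'; python3 -c "
from h import *
togo(.6177,.171,.0,56.3)"
```

```text
t: 14.25
position: [0.6211, 0.1635, 0.0265]
tool_rot: [[0.008, 0.55, 0.835], [-0.002, 0.835, -0.55], [-1.0, 0.003, 0.008]]
contact_force: [-1.2, -0.2, 0.0]
finger_gap: 0.0856
t 14.25 pos [0.6211 0.1635 0.0265] F [-1.2 -0.2  0. ] gap 0.0856
[[0.008, 0.55, 0.835], [-0.002, 0.835, -0.55], [-1.0, 0.003, 0.008]]
units xyz [ 0.88  0.14 -0.24] rx 0.06 ry(level) 0.08 rz(level) -0.03
```

```bash
python3 -m jog '[{"x":0.4,"y":0.14,"z":-0.3,"rx":0,"ry":0.05,"rz":0,"grip":1},{"x":0.4,"y":0,"z":0,"rx":0,"ry":0,"rz":0,"grip":1},{"x":0,"y":0,"z":0,"rx":0,"ry":0,"rz":0,"grip":1}]'; python3 -c "
from h import *
togo(.6177,.171,.0,56.3)
s=snapshot('side')
cv2.imwrite('pics/s8.png',cv2.resize(s['frame'][200:340,160:340],None,fx=3,fy=3)[:,:,::-1])"
```

```text
t: 14.5
position: [0.6173, 0.171, 0.0042]
tool_rot: [[0.006, 0.549, 0.836], [0.001, 0.836, -0.549], [-1.0, 0.004, 0.005]]
contact_force: [-0.9, -0.4, -0.9]
finger_gap: 0.0854
t 14.5 pos [0.6173 0.171  0.0042] F [-0.9 -0.4 -0.9] gap 0.0854
[[0.006, 0.549, 0.836], [0.001, 0.836, -0.549], [-1.0, 0.004, 0.005]]
units xyz [0.14 0.01 0.01] rx 0.07 ry(level) 0.04 rz(level) -0.04
```

Positioned without contact, so I'm closing.

```bash
python3 -m jog '[{"x":0.05,"y":0,"z":0,"rx":0,"ry":0,"rz":0,"grip":-1},{"x":0,"y":0,"z":0,"rx":0,"ry":0,"rz":0,"grip":-1},{"x":0,"y":0,"z":0,"rx":0,"ry":0,"rz":0,"grip":-1},{"x":0,"y":0,"z":0,"rx":0,"ry":0,"rz":0,"grip":-1},{"x":0,"y":0,"z":0,"rx":0,"ry":0,"rz":0,"grip":-1},{"x":0,"y":0,"z":0,"rx":0,"ry":0,"rz":0,"grip":-1}]'; python3 -c "
from h import *
togo(.6177,.171,.15,56.3)"
```

```text
t: 15.05
position: [0.6225, 0.1725, 0.0096]
tool_rot: [[0.016, 0.548, 0.836], [0.004, 0.836, -0.548], [-1.0, 0.012, 0.012]]
contact_force: [0.3, -0.5, -1.2]
finger_gap: 0.0492
t 15.05 pos [0.6225 0.1725 0.0096] F [ 0.3 -0.5 -1.2] gap 0.0492
[[0.016, 0.548, 0.836], [0.004, 0.836, -0.548], [-1.0, 0.012, 0.012]]
units xyz [-4.68 -0.07 -0.05] rx 0.08 ry(level) 0.11 rz(level) -0.11
```

```bash
python3 -m jog '[{"x":-0.7,"y":0,"z":0,"rx":0,"ry":0.1,"rz":-0.1,"grip":-1},{"x":-1,"y":0,"z":0,"rx":0,"ry":0,"rz":0,"grip":-1},{"x":-1,"y":0,"z":0,"rx":0,"ry":0,"rz":0,"grip":-1},{"x":-1,"y":0,"z":0,"rx":-0.8,"ry":0,"rz":0,"grip":-1},{"x":-0.6,"y":0,"z":0,"rx":-1,"ry":0,"rz":0,"grip":-1},{"x":0,"y":0,"z":0,"rx":-1,"ry":0,"rz":0,"grip":-1},{"x":0,"y":0,"z":0,"rx":-1,"ry":0,"rz":0,"grip":-1},{"x":0,"y":0,"z":0,"rx":-1,"ry":0,"rz":0,"grip":-1},{"x":0,"y":0,"z":0,"rx":-0.8,"ry":0,"rz":0,"grip":-1},{"x":0,"y":0,"z":0,"rx":0,"ry":0,"rz":0,"grip":-1}]'; python3 -c "
from h import *
togo(.623,-.1367,.15,91.25)"
```

```text
t: 15.88
position: [0.6206, 0.1721, 0.1447]
tool_rot: [[-0.001, -0.035, 0.999], [-0.0, 0.999, 0.035], [-1.0, 0.0, -0.001]]
contact_force: [-0.9, 0.8, 0.1]
finger_gap: 0.0495
t 15.88 pos [0.6206 0.1721 0.1447] F [-0.9  0.8  0.1] gap 0.0495
[[-0.001, -0.035, 0.999], [-0.0, 0.999, 0.035], [-1.0, 0.0, -0.001]]
units xyz [ -0.18 -10.29  -0.28] rx 0.13 ry(level) -0.01 rz(level) -0.0
```

```bash
python3 -m jog '[{"x":-0.1,"y":-0.9,"z":-0.03,"rx":0.13,"ry":0,"rz":0,"grip":-1},{"x":0,"y":-1,"z":-0.03,"rx":0,"ry":0,"rz":0,"grip":-1},{"x":0,"y":-1,"z":-0.03,"rx":0,"ry":0,"rz":0,"grip":-1},{"x":0,"y":-1,"z":-0.03,"rx":0,"ry":0,"rz":0,"grip":-1},{"x":0,"y":-1,"z":-0.03,"rx":0,"ry":0,"rz":0,"grip":-1},{"x":0,"y":-1,"z":-0.03,"rx":0,"ry":0,"rz":0,"grip":-1},{"x":0,"y":-1,"z":-0.03,"rx":0,"ry":0,"rz":0,"grip":-1},{"x":0,"y":-1,"z":0,"rx":0,"ry":0,"rz":0,"grip":-1},{"x":0,"y":-0.7,"z":0,"rx":0,"ry":0,"rz":0,"grip":-1},{"x":0,"y":0,"z":0,"rx":0,"ry":0,"rz":0,"grip":-1}]'; python3 -c "
from h import *
togo(.623,-.1367,.10,91.25)"
```

```text
t: 16.72
position: [0.616, -0.0941, 0.1453]
tool_rot: [[-0.003, -0.001, 1.0], [0.001, 1.0, 0.001], [-1.0, 0.001, -0.003]]
contact_force: [-0.9, -0.1, -1.5]
finger_gap: 0.049
t 16.72 pos [ 0.616  -0.0941  0.1453] F [-0.9 -0.1 -1.5] gap 0.049
[[-0.003, -0.001, 1.0], [0.001, 1.0, 0.001], [-1.0, 0.001, -0.003]]
units xyz [ 1.51 -1.42  0.24] rx -0.2 ry(level) -0.03 rz(level) -0.01
```

```bash
python3 -m jog '[{"x":0,"y":-0.75,"z":0.12,"rx":-0.15,"ry":0,"rz":0,"grip":-1},{"x":0,"y":-0.65,"z":0.12,"rx":-0.05,"ry":0,"rz":0,"grip":-1},{"x":0,"y":0,"z":0,"rx":0,"ry":0,"rz":0,"grip":-1},{"x":0,"y":0,"z":0,"rx":0,"ry":0,"rz":0,"grip":-1}]'
python3 - <<'E'
from h import *
togo(.623,-.1367,.10,91.25)
a=snapshot('wrist');b=snapshot('side')
for t,p in (('follower_grip',a),('knob_grip',a),('carton_center',b),('carton_center',a),('row_front_center',b)): print(t,[(np.round(d['position'],4).tolist(),round(d['p'],2)) for d in pinpoint(p,t)[:3]])
cv2.imwrite('pics/c9.png',np.hstack([cv2.resize(a['frame'],(400,300)),cv2.resize(b['frame'][130:230,210:343],(400,300),interpolation=cv2.INTER_CUBIC)])[:,:,::-1])
E
```

```text
t: 17.05
position: [0.6225, -0.1372, 0.144]
tool_rot: [[-0.005, -0.011, 1.0], [0.003, 1.0, 0.011], [-1.0, 0.003, -0.005]]
contact_force: [-0.7, 0.3, -1.4]
finger_gap: 0.0493
t 17.05 pos [ 0.6225 -0.1372  0.144 ] F [-0.7  0.3 -1.4] gap 0.0493
[[-0.005, -0.011, 1.0], [0.003, 1.0, 0.011], [-1.0, 0.003, -0.005]]
units xyz [1.47 0.01 0.03] rx -0.11 ry(level) -0.05 rz(level) -0.03
follower_grip [([0.5124, -0.1402, 0.0712], 0.7)]
knob_grip [([0.5461, -0.2304, 0.0653], 0.91)]
carton_center [([0.5709, 0.0439, 0.0354], 0.8), ([0.6225, -0.1403, 0.1692], 0.79)]
carton_center [([0.5716, 0.0462, 0.038], 0.79), ([0.6156, -0.1367, 0.1751], 0.7)]
row_front_center [([0.7004, -0.1338, 0.0424], 0.85), ([0.6699, -0.1377, 0.0416], 0.22), ([0.6833, -0.3724, -0.0011], 0.22)]
```

View pics/c9.png

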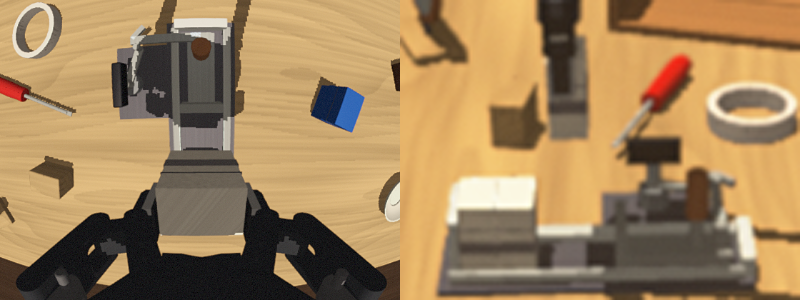

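Eleven pictures viewed. The carton is held upright over the gap, with its centre at about (0.619,-0.138,0.172), and the follower is latched at the rear. I'm lowering it.

```bash
python3 -m jog '[{"x":0.8,"y":0,"z":0,"rx":-0.11,"ry":-0.05,"rz":0,"grip":-1},{"x":0.9,"y":0,"z":0,"rx":0,"ry":0,"rz":0,"grip":-1},{"x":0.9,"y":0,"z":0,"rx":0,"ry":0,"rz":0,"grip":-1},{"x":0,"y":0,"z":0,"rx":0,"ry":0,"rz":0,"grip":-1}]'; python3 -c "
from h import *
togo(.622,-.1367,.015,91.25)"
```

```text
t: 17.73
position: [0.6264, -0.1344, 0.0687]
tool_rot: [[0.01, -0.029, 1.0], [0.001, 1.0, 0.029], [-1.0, 0.0, 0.01]]
contact_force: [-2.3, -0.0, -1.7]
finger_gap: 0.0492
t 17.73 pos [ 0.6264 -0.1344  0.0687] F [-2.3 -0.  -1.7] gap 0.0492
[[0.01, -0.029, 1.0], [0.001, 1.0, 0.029], [-1.0, 0.0, 0.01]]
units xyz [ 1.79 -0.07 -0.17] rx 0.07 ry(level) 0.09 rz(level) -0.0
```

```bash
python3 -m jog '[{"x":0.5,"y":-0.1,"z":-0.2,"rx":0.06,"ry":0.09,"rz":0,"grip":-1},{"x":0.5,"y":0,"z":-0.05,"rx":0,"ry":0,"rz":0,"grip":-1},{"x":0,"y":0,"z":0,"rx":0,"ry":0,"rz":0,"grip":-1}]'; python3 -c "
from h import *
togo(.622,-.1367,.015,91.25)"
```

```text
t: 17.98
position: [0.6195, -0.1371, 0.0388]
tool_rot: [[0.001, -0.023, 1.0], [-0.0, 1.0, 0.023], [-1.0, -0.0, 0.001]]
contact_force: [-0.3, -0.7, -0.7]
finger_gap: 0.0489
t 17.98 pos [ 0.6195 -0.1371  0.0388] F [-0.3 -0.7 -0.7] gap 0.0489
[[0.001, -0.023, 1.0], [-0.0, 1.0, 0.023], [-1.0, -0.0, 0.001]]
units xyz [0.79 0.01 0.08] rx 0.02 ry(level) 0.0 rz(level) 0.0
```

```bash
python3 -m jog '[{"x":0.3,"y":0,"z":0.08,"rx":0,"ry":0,"rz":0,"grip":-1},{"x":0.25,"y":0,"z":0,"rx":0,"ry":0,"rz":0,"grip":-1},{"x":0,"y":0,"z":0,"rx":0,"ry":0,"rz":0,"grip":-1}]'; python3 -c "
from h import *
togo(.622,-.1367,.015,91.25)"
```

```text
t: 18.23
position: [0.6236, -0.1376, 0.0235]
tool_rot: [[0.003, -0.023, 1.0], [-0.001, 1.0, 0.023], [-1.0, -0.001, 0.003]]
contact_force: [-0.5, -0.2, -0.6]
finger_gap: 0.049
t 18.23 pos [ 0.6236 -0.1376  0.0235] F [-0.5 -0.2 -0.6] gap 0.049
[[0.003, -0.023, 1.0], [-0.001, 1.0, 0.023], [-1.0, -0.001, 0.003]]
units xyz [ 0.28  0.03 -0.05] rx 0.01 ry(level) 0.03 rz(level) 0.01
```

```bash
python3 -m jog '[{"x":0.12,"y":0,"z":0,"rx":0,"ry":0,"rz":0,"grip":-1},{"x":0.1,"y":0,"z":0,"rx":0,"ry":0,"rz":0,"grip":-1}]';python3 -m jog '[{"x":0.1,"y":0,"z":0,"rx":0,"ry":0,"rz":0,"grip":-1},{"x":0.1,"y":0,"z":0,"rx":0,"ry":0,"rz":0,"grip":-1}]'
```

```text
t: 18.4
position: [0.6252, -0.1381, 0.0182]
tool_rot: [[0.006, -0.023, 1.0], [-0.002, 1.0, 0.023], [-1.0, -0.002, 0.006]]
contact_force: [-0.2, -0.0, -0.8]
finger_gap: 0.0491
t: 18.57
position: [0.6265, -0.1385, 0.0132]
tool_rot: [[0.008, -0.023, 1.0], [-0.002, 1.0, 0.023], [-1.0, -0.003, 0.008]]
contact_force: [-6.3, 2.4, 24.0]
finger_gap: 0.0491
```

Floor contact at z=0.013. Easing up and releasing.

```bash
python3 -m jog '[{"x":-0.06,"y":0,"z":0,"rx":0,"ry":0,"rz":0,"grip":-1},{"x":0,"y":0,"z":0,"rx":0,"ry":0,"rz":0,"grip":0.4},{"x":0,"y":0,"z":0,"rx":0,"ry":0,"rz":0,"grip":0.6},{"x":0,"y":0,"z":0,"rx":0,"ry":0,"rz":0,"grip":0.6},{"x":0,"y":0,"z":0,"rx":0,"ry":0,"rz":0,"grip":0.6},{"x":-0.3,"y":0,"z":0,"rx":0,"ry":0,"rz":0,"grip":0.6},{"x":-0.8,"y":0,"z":0,"rx":0,"ry":0,"rz":0,"grip":0.6},{"x":-1,"y":0,"z":0,"rx":0,"ry":0,"rz":0,"grip":0.6},{"x":-1,"y":0,"z":0,"rx":0,"ry":0,"rz":0,"grip":0.6},{"x":-1,"y":0,"z":0,"rx":0,"ry":0,"rz":0,"grip":0.6}]'
python3 - <<'E'
from h import *
st()
a=snapshot('wrist');b=snapshot('side')
save(a,'w10')
for p in (a,b):
  for t in ('follower_grip','knob_grip','carton_center','row_rear_center','row_front_center'): print(t,[(np.round(d['position'],4).tolist(),round(d['p'],2)) for d in pinpoint(p,t)[:3]])
# rectify at carton top z=.076, find white
xs=np.arange(.57,.74,.001);ys=np.arange(-.19,-.08,.001)
mx=np.array([[fproj(a,[x,y,.076]) for y in ys] for x in xs],np.float32)
im=cv2.remap(a['frame'],mx[...,0],mx[...,1],cv2.INTER_LINEAR)
k=((im.min(2)>150)&(im.max(2).astype(int)-im.min(2)<60)).astype(np.uint8)
for c in sorted(cv2.findContours(k,cv2.RETR_EXTERNAL,cv2.CHAIN_APPROX_NONE)[0],key=cv2.contourArea)[-4:]:
  r=cv2.minAreaRect(c);print(np.round([r[0][1]*.001+.57,r[0][0]*.001-.19],4),np.round(r[1]),round(r[2],1))
E
```

```text
t: 19.4
position: [0.6187, -0.1365, 0.1345]
tool_rot: [[-0.009, -0.023, 1.0], [0.002, 1.0, 0.023], [-1.0, 0.002, -0.009]]
contact_force: [0.9, -0.4, -0.3]
finger_gap: 0.0681
t 19.4 pos [ 0.6187 -0.1365  0.1345] F [ 0.9 -0.4 -0.3] gap 0.0681
[[-0.009, -0.023, 1.0], [0.002, 1.0, 0.023], [-1.0, 0.002, -0.009]]
follower_grip [([0.5141, -0.1396, 0.0736], 0.59)]
knob_grip [([0.5488, -0.2286, 0.0667], 0.82)]
carton_center [([0.5736, 0.048, 0.0368], 0.97), ([0.6193, -0.1393, 0.0447], 0.66)]
row_rear_center [([0.6651, -0.1371, 0.0411], 0.93)]
row_front_center [([0.619, -0.1389, 0.0067], 0.24)]
follower_grip [([0.5124, -0.1405, 0.0765], 0.84), ([0.5536, -0.4184, -0.0057], 0.7), ([0.6869, -0.3728, -0.0032], 0.68)]
knob_grip [([0.5497, -0.2307, 0.0658], 0.83), ([0.5528, -0.4177, -0.0009], 0.57)]
carton_center [([0.5697, 0.0436, 0.0385], 0.68), ([0.4434, -0.3923, 0.001], 0.2)]
row_rear_center [([0.6712, -0.1359, 0.0417], 0.92)]
row_front_center [([0.7002, -0.1367, 0.0415], 0.61)]
[ 0.583 -0.113] [0. 0.] 0.0
[ 0.6502 -0.1341] [129.  63.] 89.5
```

The carton stands upright in the gap at about (0.619,-0.139), with its centre at z≈0.043. Next, the knob.

```bash
python3 -m jog '[{"x":0,"y":-0.75,"z":-0.55,"rx":0,"ry":-0.1,"rz":0,"grip":0},{"x":0,"y":-0.75,"z":-0.55,"rx":0,"ry":0,"rz":0,"grip":0},{"x":0,"y":-0.75,"z":-0.55,"rx":0,"ry":0,"rz":0,"grip":0},{"x":0,"y":-0.75,"z":-0.55,"rx":0,"ry":0,"rz":0,"grip":0},{"x":0,"y":0,"z":0,"rx":0,"ry":0,"rz":0,"grip":0}]'; python3 -c "
from h import *
togo(.552,-.2305,.07,91.25);print(telemetry.sense()['joints'])"
```

```text
t: 20.42
position: [0.5532, -0.2287, 0.1291]
tool_rot: [[-0.001, -0.029, 1.0], [0.004, 1.0, 0.029], [-1.0, 0.004, -0.001]]
contact_force: [-0.3, -0.6, -0.1]
finger_gap: 0.0426
t 20.42 pos [ 0.5532 -0.2287  0.1291] F [-0.3 -0.6 -0.1] gap 0.0426
[[-0.001, -0.029, 1.0], [0.004, 1.0, 0.029], [-1.0, 0.004, -0.001]]
units xyz [ 1.97 -0.06 -0.04] rx 0.07 ry(level) -0.01 rz(level) -0.04
[-0.43552637  0.17727947  1.84504771  0.00324626  1.12205721 -2.03650484]
```

Joint 6 is at -2.04, and a 40° counter-clockwise turn would pass its limit. A half turn gives the same grasp with room to spare, so I'll do that first.

```bash
for i in 1; do python3 -m jog '[{"x":0,"y":0,"z":0,"rx":1,"ry":0,"rz":0,"grip":0},{"x":0,"y":0,"z":0,"rx":1,"ry":0,"rz":0,"grip":0},{"x":0,"y":0,"z":0,"rx":1,"ry":0,"rz":0,"grip":0},{"x":0,"y":0,"z":0,"rx":1,"ry":0,"rz":0,"grip":0},{"x":0,"y":0,"z":0,"rx":1,"ry":0,"rz":0,"grip":0},{"x":0,"y":0,"z":0,"rx":1,"ry":0,"rz":0,"grip":0},{"x":0,"y":0,"z":0,"rx":1,"ry":0,"rz":0,"grip":0},{"x":0,"y":0,"z":0,"rx":1,"ry":0,"rz":0,"grip":0},{"x":0,"y":0,"z":0,"rx":1,"ry":0,"rz":0,"grip":0},{"x":0,"y":0,"z":0,"rx":1,"ry":0,"rz":0,"grip":0}]'; done; python3 -m jog '[{"x":0,"y":0,"z":0,"rx":1,"ry":0,"rz":0,"grip":0},{"x":0,"y":0,"z":0,"rx":1,"ry":0,"rz":0,"grip":0},{"x":0,"y":0,"z":0,"rx":1,"ry":0,"rz":0,"grip":0},{"x":0,"y":0,"z":0,"rx":1,"ry":0,"rz":0,"grip":0},{"x":0,"y":0,"z":0,"rx":1,"ry":0,"rz":0,"grip":0},{"x":0,"y":0,"z":0,"rx":1,"ry":0,"rz":0,"grip":0},{"x":0,"y":0,"z":0,"rx":1,"ry":0,"rz":0,"grip":0},{"x":0,"y":0,"z":0,"rx":1,"ry":0,"rz":0,"grip":0},{"x":0,"y":0,"z":0,"rx":1,"ry":0,"rz":0,"grip":0},{"x":0,"y":0,"z":0,"rx":1,"ry":0,"rz":0,"grip":0}]'; python3 -c "
from h import *
togo(.545,-.2305,.07,-88.75)"
```

```text
t: 21.25
position: [0.5517, -0.228, 0.1249]
tool_rot: [[-0.006, 0.879, 0.477], [0.008, 0.477, -0.879], [-1.0, -0.002, -0.01]]
contact_force: [-0.5, -0.7, 0.1]
finger_gap: 0.0424
t: 22.08
position: [0.5527, -0.2235, 0.1207]
tool_rot: [[-0.011, 0.823, -0.568], [0.013, -0.567, -0.823], [-1.0, -0.017, -0.004]]
contact_force: [-0.6, -0.1, -0.9]
finger_gap: 0.0425
t 22.08 pos [ 0.5527 -0.2235  0.1207] F [-0.6 -0.1 -0.9] gap 0.0425
[[-0.011, 0.823, -0.568], [0.013, -0.567, -0.823], [-1.0, -0.017, -0.004]]
units xyz [ 1.69 -0.05  0.35] rx 9.03 ry(level) -0.04 rz(level) 0.16
```

```bash
python3 -m jog '[{"x":0,"y":0,"z":0,"rx":1,"ry":0,"rz":0.15,"grip":0},{"x":0,"y":0,"z":0,"rx":1,"ry":0,"rz":0,"grip":0},{"x":0,"y":0,"z":0,"rx":1,"ry":0,"rz":0,"grip":0},{"x":0,"y":0,"z":0,"rx":1,"ry":0,"rz":0,"grip":0},{"x":0,"y":0,"z":0,"rx":1,"ry":0,"rz":0,"grip":0},{"x":0,"y":0,"z":0,"rx":1,"ry":0,"rz":0,"grip":0},{"x":0,"y":0,"z":0,"rx":1,"ry":0,"rz":0,"grip":0},{"x":0,"y":0,"z":0,"rx":0.9,"ry":0,"rz":0,"grip":0},{"x":0,"y":0,"z":0,"rx":0.3,"ry":0,"rz":0,"grip":0},{"x":0,"y":0,"z":0,"rx":0,"ry":0,"rz":0,"grip":0}]'
python3 - <<'E'
from h import *
togo(.545,-.2305,.07,-88.75)
a=snapshot('wrist');save(a,'w11')
for t in ('follower_grip','knob_grip','row_rear_center'): print(t,[(np.round(d['position'],4).tolist(),round(d['p'],2)) for d in pinpoint(a,t)[:3]])
E
```

```text
t: 22.92
position: [0.5537, -0.219, 0.1165]
tool_rot: [[-0.003, 0.06, -0.998], [0.008, -0.998, -0.06], [-1.0, -0.008, 0.003]]
contact_force: [0.6, -0.0, -0.0]
finger_gap: 0.0429
t 22.92 pos [ 0.5537 -0.219   0.1165] F [ 0.6 -0.  -0. ] gap 0.0429
[[-0.003, 0.06, -0.998], [0.008, -0.998, -0.06], [-1.0, -0.008, 0.003]]
units xyz [1.55 0.38 0.31] rx 0.37 ry(level) 0.03 rz(level) 0.07
follower_grip [([0.5136, -0.1444, 0.0728], 0.84)]
knob_grip [([0.551, -0.2294, 0.0678], 0.94)]
row_rear_center [([0.6662, -0.137, 0.0408], 0.77)]
```

```bash
python3 -m jog '[{"x":0.2,"y":0.3,"z":0.3,"rx":0.37,"ry":0,"rz":0.07,"grip":0},{"x":0.6,"y":0.1,"z":0,"rx":0,"ry":0,"rz":0,"grip":0},{"x":0.6,"y":0,"z":0,"rx":0,"ry":0,"rz":0,"grip":0},{"x":0,"y":0,"z":0,"rx":0,"ry":0,"rz":0,"grip":0}]'; python3 -c "
from h import *
togo(.546,-.2303,.022,-88.75)"
```

```text
t: 23.45
position: [0.5448, -0.2343, 0.0743]
tool_rot: [[0.0, 0.019, -1.0], [-0.004, -1.0, -0.019], [-1.0, 0.004, -0.0]]
contact_force: [-1.0, -0.2, -0.3]
finger_gap: 0.0425
t 23.45 pos [ 0.5448 -0.2343  0.0743] F [-1.  -0.2 -0.3] gap 0.0425
[[0.0, 0.019, -1.0], [-0.004, -1.0, -0.019], [-1.0, 0.004, -0.0]]
units xyz [ 1.74 -0.14 -0.04] rx -0.03 ry(level) -0.0 rz(level) -0.04
```

```bash
python3 -m jog '[{"x":0.5,"y":-0.12,"z":-0.02,"rx":0,"ry":0,"rz":0,"grip":0},{"x":0.5,"y":0,"z":0,"rx":0,"ry":0,"rz":0,"grip":0},{"x":0.3,"y":0,"z":0,"rx":0,"ry":0,"rz":0,"grip":0},{"x":0,"y":0,"z":0,"rx":0,"ry":0,"rz":0,"grip":0}]'; python3 -c "
from h import *
togo(.546,-.2303,.022,-88.75)"
```

```text
t: 23.78
position: [0.5439, -0.233, 0.0348]
tool_rot: [[-0.0, 0.014, -1.0], [-0.005, -1.0, -0.014], [-1.0, 0.005, 0.0]]
contact_force: [0.4, 0.0, 0.3]
finger_gap: 0.0425
t 23.78 pos [ 0.5439 -0.233   0.0348] F [0.4 0.  0.3] gap 0.0425
[[-0.0, 0.014, -1.0], [-0.005, -1.0, -0.014], [-1.0, 0.005, 0.0]]
units xyz [ 0.42 -0.09 -0.07] rx -0.07 ry(level) 0.0 rz(level) -0.05
```

```bash
python3 -m jog '[{"x":0.35,"y":-0.1,"z":-0.07,"rx":-0.07,"ry":0,"rz":-0.05,"grip":0},{"x":0.05,"y":0,"z":0,"rx":0,"ry":0,"rz":0,"grip":0}]'; python3 -c "
from h import *
togo(.546,-.2303,.022,-88.75)"; python3 -m jog '[{"x":0,"y":0,"z":0,"rx":0,"ry":0,"rz":0,"grip":-1},{"x":0,"y":0,"z":0,"rx":0,"ry":0,"rz":0,"grip":-1},{"x":0,"y":0,"z":0,"rx":0,"ry":0,"rz":0,"grip":-1},{"x":0,"y":0,"z":0,"rx":0,"ry":0,"rz":0,"grip":-1},{"x":0,"y":0,"z":0,"rx":0,"ry":0,"rz":0,"grip":-1}]';python3 -c "
from h import *
togo(.546,-.2303,.022,-88.75);print(telemetry.sense()['joints'])"
```

```text
t: 23.95
position: [0.5463, -0.2305, 0.0231]
tool_rot: [[0.001, 0.021, -1.0], [-0.0, -1.0, -0.021], [-1.0, 0.0, -0.001]]
contact_force: [-0.5, 0.2, -0.4]
finger_gap: 0.0425
t 23.95 pos [ 0.5463 -0.2305  0.0231] F [-0.5  0.2 -0.4] gap 0.0425
[[0.001, 0.021, -1.0], [-0.0, -1.0, -0.021], [-1.0, 0.0, -0.001]]
units xyz [ 0.04 -0.01  0.01] rx -0.0 ry(level) -0.01 rz(level) -0.0
t: 24.37
position: [0.547, -0.2298, 0.024]
tool_rot: [[0.002, 0.021, -1.0], [0.001, -1.0, -0.021], [-1.0, -0.001, -0.002]]
contact_force: [0.4, 0.0, -3.6]
finger_gap: 0.0107
t 24.37 pos [ 0.547  -0.2298  0.024 ] F [ 0.4  0.  -3.6] gap 0.0107
[[0.002, 0.021, -1.0], [0.001, -1.0, -0.021], [-1.0, -0.001, -0.002]]
units xyz [0.07 0.02 0.03] rx -0.01 ry(level) -0.01 rz(level) 0.0
[-4.40506251e-01  2.78631184e-01  1.93754693e+00  1.43619278e-03
  9.24250237e-01  1.10819873e+00]
```

The knob is gripped (gap ≈ 12 mm bar). Turning counter-clockwise, which is tool rx negative.

```bash
python3 -m jog '[{"x":0,"y":0,"z":0,"rx":-0.6,"ry":0,"rz":0,"grip":-1},{"x":0,"y":0,"z":0,"rx":-0.8,"ry":0,"rz":0,"grip":-1},{"x":0,"y":0,"z":0,"rx":-0.8,"ry":0,"rz":0,"grip":-1},{"x":0,"y":0,"z":0,"rx":-0.8,"ry":0,"rz":0,"grip":-1}]';python3 -c "
from h import *
togo(.5465,-.23,.024,-48.6);print(np.round(telemetry.sense()['ft_torque'],2))"
```

```text
t: 24.7
position: [0.547, -0.2305, 0.0239]
tool_rot: [[0.002, 0.339, -0.941], [-0.001, -0.941, -0.339], [-1.0, 0.001, -0.002]]
contact_force: [0.2, 0.3, -2.0]
finger_gap: 0.0105
t 24.7 pos [ 0.547  -0.2305  0.0239] F [ 0.2  0.3 -2. ] gap 0.0105
[[0.002, 0.339, -0.941], [-0.001, -0.941, -0.339], [-1.0, 0.001, -0.002]]
units xyz [-0.   -0.02  0.01] rx -3.6 ry(level) -0.02 rz(level) -0.01
[-0.   -0.08 -0.05]
```

```bash
python3 -m jog '[{"x":0,"y":0,"z":0,"rx":-0.8,"ry":0,"rz":0,"grip":-1},{"x":0,"y":0,"z":0,"rx":-0.8,"ry":0,"rz":0,"grip":-1},{"x":0,"y":0,"z":0,"rx":-0.8,"ry":0,"rz":0,"grip":-1},{"x":0,"y":0,"z":0,"rx":-0.7,"ry":0,"rz":0,"grip":-1},{"x":0,"y":0,"z":0,"rx":0,"ry":0,"rz":0,"grip":-1}]';python3 -c "
from h import *
togo(.5465,-.23,.024,-48.6);print(np.round(telemetry.sense()['ft_torque'],2))"
```

```text
t: 25.12
position: [0.5474, -0.231, 0.024]
tool_rot: [[0.004, 0.636, -0.772], [-0.002, -0.772, -0.636], [-1.0, 0.004, -0.002]]
contact_force: [-0.2, 0.0, -2.7]
finger_gap: 0.0102
t 25.12 pos [ 0.5474 -0.231   0.024 ] F [-0.2  0.  -2.7] gap 0.0102
[[0.004, 0.636, -0.772], [-0.002, -0.772, -0.636], [-1.0, 0.004, -0.002]]
units xyz [-0.   -0.05  0.  ] rx -0.32 ry(level) -0.02 rz(level) -0.03
[ 0.1  -0.08 -0.08]
```

```bash
python3 -m jog '[{"x":0,"y":0,"z":0,"rx":-0.35,"ry":0,"rz":0,"grip":-1},{"x":0,"y":0,"z":0,"rx":-0.3,"ry":0,"rz":0,"grip":-1},{"x":0,"y":0,"z":0,"rx":-0.3,"ry":0,"rz":0,"grip":-1}]';python3 -c "
from h import *
togo(.5465,-.23,.024,-48.6);print(np.round(telemetry.sense()['ft_torque'],2))"
```

```text
t: 25.37
position: [0.5475, -0.2311, 0.024]
tool_rot: [[0.005, 0.704, -0.71], [-0.001, -0.71, -0.704], [-1.0, 0.004, -0.003]]
contact_force: [-0.3, -0.4, -1.6]
finger_gap: 0.0105
t 25.37 pos [ 0.5475 -0.2311  0.024 ] F [-0.3 -0.4 -1.6] gap 0.0105
[[0.005, 0.704, -0.71], [-0.001, -0.71, -0.704], [-1.0, 0.004, -0.003]]
units xyz [-0.   -0.05 -0.  ] rx 0.56 ry(level) -0.02 rz(level) -0.04
[-0.05 -0.   -1.13]
```

Torque jumped to -1.1 N·m at about 43°, so the knob is on its stop. Releasing so it springs back, then lifting clear.

```bash
python3 -m jog '[{"x":0,"y":0,"z":0,"rx":0.1,"ry":0,"rz":0,"grip":0.8},{"x":0,"y":0,"z":0,"rx":0,"ry":0,"rz":0,"grip":0.8},{"x":0,"y":0,"z":0,"rx":0,"ry":0,"rz":0,"grip":0.8},{"x":0,"y":0,"z":0,"rx":0,"ry":0,"rz":0,"grip":0.8},{"x":0,"y":0,"z":0,"rx":0,"ry":0,"rz":0,"grip":0.8},{"x":-0.5,"y":0,"z":0,"rx":0,"ry":0,"rz":0,"grip":0.8},{"x":-1,"y":0,"z":0,"rx":0,"ry":0,"rz":0,"grip":0.8},{"x":-1,"y":0,"z":0,"rx":0,"ry":0,"rz":0,"grip":0.8},{"x":-1,"y":0,"z":0,"rx":0,"ry":0,"rz":0,"grip":0.8},{"x":-1,"y":0,"z":0,"rx":0,"ry":0,"rz":0,"grip":0.8}]'; python3 -m jog '[{"x":-1,"y":0,"z":0,"rx":0,"ry":0,"rz":0,"grip":0.8},{"x":-1,"y":0,"z":0,"rx":0,"ry":0,"rz":0,"grip":0.8},{"x":0,"y":0.8,"z":0.8,"rx":0,"ry":0,"rz":0,"grip":0.8},{"x":0,"y":0.8,"z":0.8,"rx":0,"ry":0,"rz":0,"grip":0.8},{"x":0,"y":0,"z":0,"rx":0,"ry":0,"rz":0,"grip":0.8}]'
python3 - <<'E'
from h import *
st()
a=snapshot('wrist');b=snapshot('side');d=snapshot('scene')
for p in (a,b,d):
  for t in ('follower_grip','knob_grip','carton_center','row_rear_center','row_front_center'): print(t,[(np.round(q['position'],4).tolist(),round(q['p'],2)) for q in pinpoint(p,t)[:3]])
cv2.imwrite('pics/c12.png',np.vstack([np.hstack([cv2.resize(x,(400,300),interpolation=cv2.INTER_CUBIC) for x in r]) for r in ((a['frame'],b['frame'][150:250,200:333]),(d['frame'][205:310,210:350],d['frame']))])[:,:,::-1])
E
```

```text
t: 26.2
position: [0.5415, -0.2292, 0.1562]
tool_rot: [[-0.01, 0.69, -0.723], [0.004, -0.724, -0.69], [-1.0, -0.01, 0.005]]
contact_force: [0.6, 0.1, -0.1]
finger_gap: 0.0773
t: 26.62
position: [0.5462, -0.3013, 0.2336]
tool_rot: [[0.009, 0.692, -0.722], [-0.009, -0.721, -0.692], [-1.0, 0.013, -0.0]]
contact_force: [-0.0, 1.1, 1.1]
finger_gap: 0.0767
t 26.62 pos [ 0.5462 -0.3013  0.2336] F [-0.   1.1  1.1] gap 0.0767
[[0.009, 0.692, -0.722], [-0.009, -0.721, -0.692], [-1.0, 0.013, -0.0]]
follower_grip [([0.5509, -0.1406, 0.0731], 0.68)]
knob_grip [([0.5486, -0.2295, 0.0681], 0.76)]
carton_center [([0.6341, -0.1381, 0.0459], 0.78)]
row_rear_center [([0.6657, -0.1374, 0.0413], 0.86)]
row_front_center []
follower_grip [([0.5486, -0.1348, 0.0727], 0.74), ([0.6035, -0.1357, 0.0023], 0.63)]
knob_grip []
carton_center [([0.6347, -0.1397, 0.0401], 0.61), ([0.5701, 0.0448, 0.0354], 0.59)]
row_rear_center [([0.6682, -0.1355, 0.0399], 0.58), ([0.6035, -0.1372, -0.0003], 0.44)]
row_front_center [([0.6987, -0.1368, 0.04], 0.76)]
follower_grip [([0.5486, -0.1373, 0.0752], 0.66)]
knob_grip [([0.5512, -0.2314, 0.0587], 0.72)]
carton_center [([0.5693, 0.0466, 0.033], 0.81), ([0.6317, -0.1419, 0.0428], 0.8)]
row_rear_center [([0.6664, -0.1317, 0.0416], 0.67)]
row_front_center [([0.6997, -0.1305, 0.042], 0.94)]
```

View pics/c12.png

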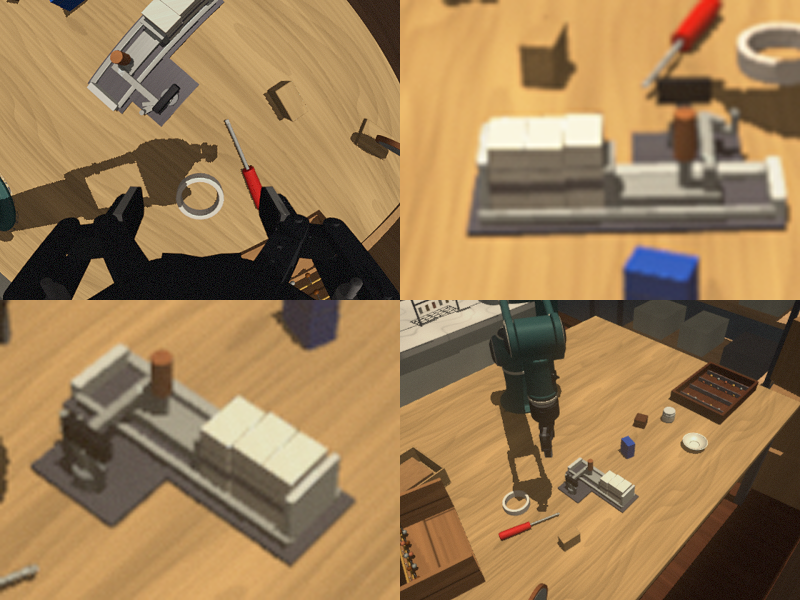

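The three cartons are pressed together, the follower closed to about 0.096 travel, and the knob is back at rest. Handing in.

```bash
python3 -c "
from h import *
st();print(manip.hand_in())"
```

```text
t 27.52 pos [ 0.5453 -0.2958  0.231 ] F [ 0.1  0.4 -0.3] gap 0.0772
[[0.005, 0.694, -0.72], [-0.003, -0.72, -0.694], [-1.0, 0.006, -0.002]]
the job is handed in; nothing more can be done
None
```

The carton tray is topped up and the job is handed in at 27.5 s. I pulled the follower back until the catch held it, and stood the white spare carton upright in the gap. I then turned the knob about 43° (by the tool's angle) counter-clockwise to its stop and released it.

**Last checks:**
- **Follower:** the cameras put the grip at x≈0.549, which is about 0.096 m of travel, as expected for three cartons.
- **Cartons:** the spare is at x≈0.634, with the other two at about 0.667 and 0.700. They show pressed together against the front stop.
- **Knob and surroundings:** the bar looks back along the track, and nothing else on the table looks moved in the picture. The gripper is clear and the force reading is near zero.

**What went wrong or disagreed:**
- **First grasp missed:** the fingers closed above the follower's grip because the fingertips sit about 27 mm higher than the reported position. I corrected for this using the cameras.
- **Second grasp off-centre:** I opened and regripped.
- **Carton set down firmly:** it met the track floor with 24 N at the wrist, below the limits.
- **Not confirmed after release:** the final side view did not detect the knob, though the wrist and scene cameras did.

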